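# Refill the empty carousel pocket with capacitors

### The job

Turn the parts carousel by its posts until its empty pocket has clicked home under the hopper, then pour all five capacitors from the black tub through the hopper into that pocket, without gripping or pushing any of them with the fingers. Finally stand the empty tub upright on the bench; leave the other things on the bench where they are.

Things in the scene. Friction and masses are not known exactly. Their poses are not given: they have to be found in the camera images.
- carousel: Fixed steel base of the parts carousel. Origin on the bench on the turning axis, z up; its -x side carries a fixed sheet-steel hopper. Turret on it: aluminium disc, 284 mm diameter, top 36 mm above the bench, with four square grey pockets (84 mm outside, rims 86 mm high, centres 90 mm from the axis) and four upright posts between them. Three pockets are full of other parts, one is empty.
- hopper (a point): Centre of the hopper's top opening, 90 mm from the axis towards the base's -x, 128 mm above the bench. Top opening 112 x 112 mm, narrowing to a throat 72 x 72 mm at 90 mm height, just over the pocket rims. Axes as carousel.
- turret (a joint): Turret angle in rad, grows counter-clockwise seen from above. It has spring clicks (detents) at -3.14, -1.57 and 0, and springs into the nearest if let go; it takes up to about 7 N at a post to push it over from one to the next. At 0 the empty pocket is under the hopper; range -3.4 to 0.2, starts at -3.14 or -1.57.
- pocket (a point): Centre of the empty pocket's inner floor, 39 mm above the bench; inside 78 x 78 mm, 47 mm deep. Turns with the turret; z up.
- post0 (a point): Middle of the top end of one of the four upright round steel posts for turning the turret (16 mm diameter, standing 70 mm free, top 116 mm above the bench, 125 mm from the axis, at 45 degrees from the base's x axis when the joint reads 0).
- post1 (a point): Middle of the top end of one of the four upright round steel posts for turning the turret (16 mm diameter, standing 70 mm free, top 116 mm above the bench, 125 mm from the axis, at 135 degrees from the base's x axis when the joint reads 0).
- post2 (a point): Middle of the top end of one of the four upright round steel posts for turning the turret (16 mm diameter, standing 70 mm free, top 116 mm above the bench, 125 mm from the axis, at 225 degrees from the base's x axis when the joint reads 0).
- post3 (a point): Middle of the top end of one of the four upright round steel posts for turning the turret (16 mm diameter, standing 70 mm free, top 116 mm above the bench, 125 mm from the axis, at 315 degrees from the base's x axis when the joint reads 0).
- tub: Loose black plastic pouring tub, 66 mm wide (y), 74 mm tall, side walls 6 mm thick, others 3 mm, 70 g. Origin at the centre of its floor's underside; z up. Upright back wall at x = +28 mm; the wall across from it slopes outward from x = -28 mm at the floor to the lip at x = -74 mm at the rim. The two side walls (y = -33, +33 mm) are flat and parallel.
- lip (a point): Middle of the tub's pouring lip edge (x = -74 mm, z = 74 mm in the tub). Axes as tub.
- cap0_mid (a point): Centre of one of the five alike can capacitors in the tub: aluminium cylinder 20 mm diameter, 25 mm long, 16 g; its z axis is the can's axis.
- cap1_mid (a point): Centre of one of the five alike can capacitors in the tub: aluminium cylinder 20 mm diameter, 25 mm long, 16 g; its z axis is the can's axis.
- cap2_mid (a point): Centre of one of the five alike can capacitors in the tub: aluminium cylinder 20 mm diameter, 25 mm long, 16 g; its z axis is the can's axis.
- cap3_mid (a point): Centre of one of the five alike can capacitors in the tub: aluminium cylinder 20 mm diameter, 25 mm long, 16 g; its z axis is the can's axis.
- cap4_mid (a point): Centre of one of the five alike can capacitors in the tub: aluminium cylinder 20 mm diameter, 25 mm long, 16 g; its z axis is the can's axis.
- spool: Bystander, leave alone: white plastic spool, 64 mm across, 50 mm tall. Origin at the middle of its underside.
- flux: Bystander, leave alone: small bottle, 44 mm across, 110 mm tall. Origin at the middle of its underside.
- driver: Bystander, leave alone: screwdriver, 170 mm long, lying flat. Origin at the middle of its underside.
- board: Bystander, leave alone: loose green circuit board, 100 x 70 mm, with parts up to 20 mm tall. Origin at the middle of its underside.
- meter: Bystander, leave alone: grey hand multimeter, 150 x 80 x 36 mm. Origin at the middle of its underside.
Not all that is in view belongs to the job. What is shaped like the tub but purple or turquoise is not meant.

How it is judged:
On the way, in this order (a step that is already met when the one before it is completed fails the run):
1. the empty pocket has clicked in under the hopper (value of joint turret between -0.06 and 0.06 rad and velocity of joint turret between -0.1 and 0.1 rad/s and contact force between the fingers and carousel below 0.1 N), for 0.3 s.
2. all five capacitors lie in that pocket (horizontal distance between each of cap0_mid, cap1_mid, cap2_mid, cap3_mid, cap4_mid and pocket below 0.05 m and z of each of cap0_mid, cap1_mid, cap2_mid, cap3_mid, cap4_mid in the frame of pocket below 0.055 m and value of joint turret between -0.06 and 0.06 rad), for 0.2 s.
At the end, for the whole second after the job is handed in: All five capacitors lie in the formerly empty pocket (centres within 50 mm of the pocket's centre sideways and less than 55 mm above its floor), the turret stands within 0.06 rad of its click under the hopper, and the tub stands still and upright (within 0.12 rad) on the bench (all of step 2 and angle between tub's own z axis and vertical below 0.12 rad and height (world z) of tub below 0.008 m and linear speed of tub below 0.02 m/s); the robot touches nothing.
It fails at once if a capacitor was gripped or pushed with the fingers (over 8 N) (contact force between the fingers and cap0 above 8 N or contact force between the fingers and cap1 above 8 N or contact force between the fingers and cap2 above 8 N or contact force between the fingers and cap3 above 8 N or contact force between the fingers and cap4 above 8 N).
It fails at once if a bystander was moved more than 30 mm (distance of any of spool, flux, driver, board, meter from where it was at the start of the episode above 0.03 m).
It also fails if it takes over 72 s, if anything falls off the work surface, if the arm or the gripper's body presses on something with over 40 N, if the wrist force passes 120 N, or if a joint passes its speed limit or range.

### The arm

A 6-joint arm with a two-finger parallel gripper is mounted at the origin on the work surface. World frame = base frame: x ahead of the robot, y to its left, z up, the work surface at z = 0. Lengths are in m, angles in rad, forces in N, time in s.
With the tool pointing down it reaches from about 0.25 to 0.775 m from the base axis. Payload 4 kg.
Tool frame: the origin (TCP) lies midway between the tips of the shut fingers; the grasp point (between the pads) lies 19 mm behind it; z points along the fingers, y is the line along which they close (so a half turn about z gives the same grasp; the last joint's range is limited). The gripper opens to 94 mm and grips with 3 to 60 N. Pads are 16 mm wide; open, the fingers measure 119 mm over their backs; the gripper's body (75 mm by 177 mm) begins 78 mm behind the grasp point.
Start: joints at [1.184, 0.087, 1.371, -0, 1.684, -0.103], TCP at [0.154, 0.528, 0.206] pointing down, gripper open.
Joint ranges: [-3.1, 3.1], [-0.76, 2.03], [0.27, 2.55], [-1.08, 4.22], [0.17, 2.65], [-2.57, 2.57]. Speed limits (rad/s): [2.79, 2.79, 3.14, 3.14, 3.14, 3.14].

### API

Orientations are given as [roll, pitch, yaw] about the fixed x, y, z axes, in that order (R = Rz(yaw) Ry(pitch) Rx(roll)).
In Python, from bench import robot gives the robot as it stands. The module is installed in compiled form; this text tells all that it offers.
- The arm moves only by the tool arm_command, never from a script. Its argument "targets" is a list of rows, each a list of 4 numbers: the shift along the world's x, y, z as a fraction of full scale, then the turn about the world's z as a fraction of full scale. A call has 1 to 8 rows; each row is the pose to reach, as a shift and turn from the pose commanded when the call began; what a row does not reach only later rows make up. Full scale, the value 1, is 0.5 m for a shift and 120 degrees for a turn. A row lasts 1/12 s, in which the tool goes at most 41.7 mm and 7.16 degrees, less where a joint would pass 70% of its speed; a pose out of reach is approached as far as the arm can. A call with a number of a shift or a turn outside -1 to 1 is refused whole. A call with a gripper value outside its range is refused whole. "claw" is the closure, from 0 (fully open) to 1 (shut), set as the call begins (left out, the last holds). The fingers move at their own pace and stop on an object; the grip force is fixed at half the most. Time passes only in rows, so rows that repeat a pose let the fingers close. It gives the time, the measured TCP pose, the force, the opening and the grip force at its end, in the units of the state.
- robot.get_obs(): the state, without advancing time (a new reading comes with each control period).
- robot.snapshot(name): name is "side" or "top" or "wrist"; returns the picture (384x512x3 uint8, red, green, blue); there is no depth.
- robot.camera_info(name): a dict with "vfov" (degrees; the focal length in pixels is half the picture's height over the tangent of half this angle, whatever the lens; pixels are square), "cx", "cy" (the principal point, pixels), "extrinsics" (4x4, takes a point from camera to world coordinates); the wrist camera has in their place "T_tool_cam" (4x4, takes a point from camera to tool coordinates, whose origin is the TCP and whose axes are the flange's). Camera axes: x right, y up, looking along -z (the intrinsics and any distortion apply to the point x, -y, -z); pixel columns grow to the right and rows downward; lengths in m; the calibration is good to about 2 mm. A picture is of the moment at which its call begins: read the wrist's pose just before it. camera_info takes no time and is no camera call.
- robot.close_job(): hands the job in; it is judged then, once.
The state is a dict: "time": time; "joint_positions": joint angles; "qvel": joint speeds; "joint_torque": joint torques, N m; "tool_pos": TCP position; "ee_rot": TCP orientation; "wrist_force": force on the tool from outside, world axes, zero at the start; "wrist_torque": the same for the moment, N m; "width": finger opening in m; "finger_force": force on a finger pad.
Only numpy, scipy, OpenCV 4.12 (cv2) and the standard library are available. Lean on these libraries where they do the work, as an engineer would, in place of code of your own. Each camera call takes 0.05 s, during which the arm holds its last target. There are 200 camera calls.

## Working session

There is one attempt and no reset: what is moved stays moved. The work goes in short steps, Python scripts to look and compute and a tool call to move; the robot and the scene stay as the last step left them, time stands still between calls to the robot, and variables do not carry over. Pictures are saved under pics/ and viewed, at most 10 in all, crops included, and the job is handed in when it is done.

Besides the shell and the picture viewer there is one more tool, called after "Call:" by a JSON object that holds its "fn" and its "kwargs", one argument or row to a line. arm_command: Moves the arm, as the interface text tells. Shift numbers are shares of 0.5 m and turn numbers shares of 120 degrees, none past 1 either way. Its arguments: {"type":"object","properties":{"targets":{"type":"array"},"claw":{"type":"number"}},"required":["targets"]}

```bash
mkdir -p pics; cat > h.py <<'E'
from bench import robot
import numpy as np, cv2
def ray(name,u,v):
    i=robot.camera_info(name); f=192/np.tan(np.radians(i['vfov'])/2)
    d=np.array([(u-i['cx'])/f,-(v-i['cy'])/f,-1.]); T=np.array(i['extrinsics']); return T[:3,3],T[:3,:3]@d
def onz(name,u,v,z):
    o,d=ray(name,u,v); return (o+d*(z-o[2])/d[2])[:2]
def proj(name,p):
    i=robot.camera_info(name); f=192/np.tan(np.radians(i['vfov'])/2); T=np.array(i['extrinsics'])
    c=T[:3,:3].T@(np.array(p)-T[:3,3]); return i['cx']-f*c[0]/c[2], i['cy']+f*c[1]/c[2]
def snap(name,fn):
    im=robot.snapshot(name)[:,:,::-1].copy(); cv2.imwrite('pics/'+fn,im); return im
E
python3 - <<'E'
from h import *
for n in('side','top'): snap(n,n+'0.png'); print(robot.camera_info(n))
print(robot.camera_info('wrist')); print(robot.get_obs())
a=cv2.imread('pics/top0.png');b=cv2.imread('pics/side0.png')
E
```

```text
{'vfov': 44.6768354098983, 'cx': 257.32541743114444, 'cy': 189.0903743983711, 'extrinsics': array([[ 0.99758198,  0.04426668, -0.05357855,  0.44762155],
       [-0.0687107 ,  0.7440104 , -0.66462573, -0.80935321],
       [ 0.01044223,  0.66670007,  0.74525296,  1.01924767],
       [ 0.        ,  0.        ,  0.        ,  1.        ]])}
{'vfov': 53.371693923423685, 'cx': 257.7476968174651, 'cy': 189.9893188012544, 'extrinsics': array([[-0.00383966,  0.98672421, -0.16235947,  0.35964831],
       [-0.99994169, -0.00542731, -0.00933621,  0.00860066],
       [-0.01009344,  0.16231415,  0.98668751,  1.10810209],
       [ 0.        ,  0.        ,  0.        ,  1.        ]])}
{'vfov': 58.340697970689355, 'cx': 251.74779537688215, 'cy': 188.8644694018252, 'T_tool_cam': array([[ 9.30283358e-04,  9.59702763e-01,  2.81015552e-01,
         8.22970532e-02],
       [ 9.99999056e-01, -1.17698465e-03,  7.09117122e-04,
        -4.12735438e-04],
       [ 1.01129265e-03,  2.81014627e-01, -9.59702952e-01,
        -1.79750885e-01],
       [ 0.00000000e+00,  0.00000000e+00,  0.00000000e+00,
         1.00000000e+00]])}
{'time': 0.1, 'joint_positions': array([ 1.18392945e+00,  8.78730489e-02,  1.37210115e+00, -9.19486429e-07,
        1.68361740e+00, -1.03097940e-01]), 'qvel': array([-0.00050438, -0.0027485 , -0.0035053 , -0.00090779,  0.00010537,
       -0.00078452]), 'joint_torque': array([ 2.34122839e-03, -3.41251910e+01, -3.03301764e+01,  7.19640311e-02,
        3.04553902e-02, -1.19968663e-04]), 'tool_pos': array([0.15379958, 0.52753451, 0.20442663]), 'ee_rot': array([-3.13960423e+00, -2.04813359e-04,  2.85782341e+00]), 'wrist_force': array([ 0.93891766,  0.02928095, -0.39349696]), 'wrist_torque': array([ 0.03191251, -0.04016766,  0.00098501]), 'finger_force': 0.0, 'width': 0.09368727578875735}
```

View pics/top0.png

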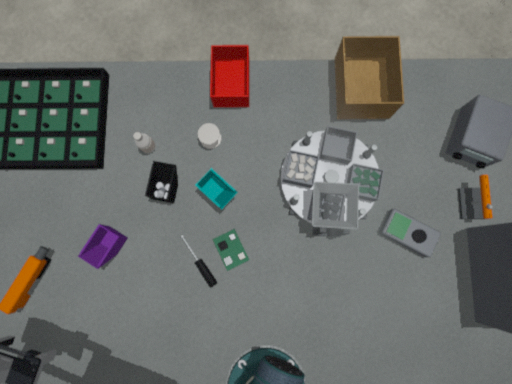

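View pics/side0.png

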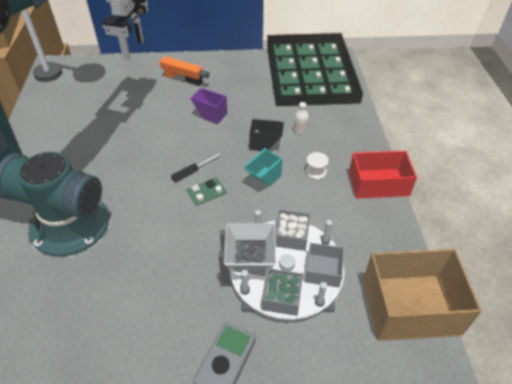

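Top view: candidates for the tub are black (162,182) with white capacitors in it, turquoise (216,189), purple (102,246) – black chosen. Carousel axis ≈(331,177), hopper (336,206), empty pocket (338,145), opposite the hopper, so joint ≈ -3.14.

```bash
python3 - <<'E'
from h import *
a=cv2.imread('pics/top0.png')
c1=cv2.resize(a[150:215,130:250],None,fx=4,fy=4,interpolation=3)
c2=cv2.resize(a[120:240,270:390],None,fx=3.3,fy=3.3,interpolation=3)
W=max(c1.shape[1],c2.shape[1]);o=np.zeros((max(c1.shape[0],c2.shape[0]),800,3),np.uint8)
c1=cv2.resize(a[155:212,135:190],None,fx=7,fy=7,interpolation=3)
o=np.zeros((400,800,3),np.uint8);o[:c1.shape[0],:c1.shape[1]]=c1;o[:396,400:796]=c2[:396,:396]
cv2.imwrite('pics/crop1.png',o)
# tub mask
m=((a.max(2)<45)*255).astype(np.uint8);m[:, :140]=0;m[:,190:]=0;m[:150]=0;m[215:]=0
c=max(cv2.findContours(m,0,1)[0],key=cv2.contourArea);print(cv2.contourArea(c),cv2.approxPolyDP(c,3,True)[:,0].tolist(),cv2.minAreaRect(c))
# disc
g=((a.min(2)>150)*255).astype(np.uint8);g[:120]=0;g[240:]=0;g[:,:270]=0;g[:,390:]=0
pts=cv2.findNonZero(g);h=cv2.convexHull(pts);print(cv2.fitEllipse(h))
print('axis',onz('top',*cv2.fitEllipse(h)[0],.036))
E
```

```text
934.5 [[154, 162], [146, 194], [172, 202], [177, 185], [175, 166]] ((163.0764617919922, 181.90589904785156), (28.526357650756836, 37.74590301513672), 12.528807640075684)
((331.4643859863281, 176.189208984375), (95.81687927246094, 103.3879623413086), 81.3504867553711)
axis [ 0.57484543 -0.19194112]
```

View pics/crop1.png

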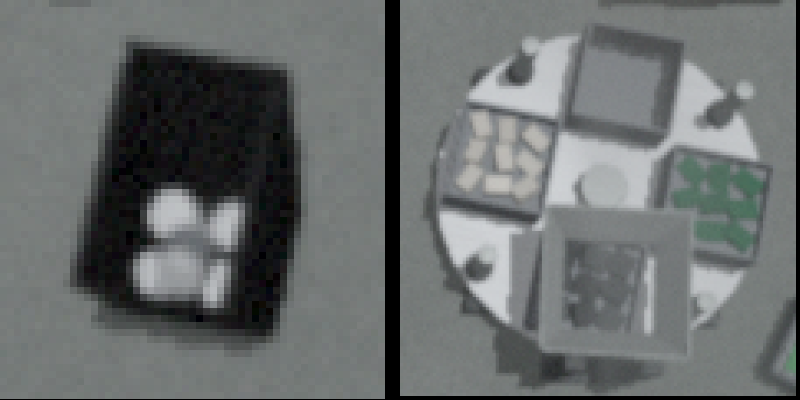

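```bash
python3 - <<'E'
from h import *
P=[onz('top',*p,.074) for p in [(153.6,161),(176.1,165),(145.7,196.1),(173.9,203.3)]]
print('tub',np.round(P,4).tolist())
lip=(P[0]+P[1])/2;bk=(P[2]+P[3])/2;d=bk-lip;print('len',np.hypot(*d),'widths',np.hypot(*(P[0]-P[1])),np.hypot(*(P[2]-P[3])),'yaw',np.degrees(np.arctan2(d[1],d[0])),'edge yaw',[np.degrees(np.arctan2(*(q-p)[::-1])) for p,q in((P[1],P[0]),(P[3],P[2]))])
Q=[onz('top',*p,.116) for p in [(309.4,133.6),(374.2,147.6),(362.4,210.9),(296.4,196.4)]]
c=np.mean(Q,0);print('posts',np.round(Q,4).tolist(),c)
for q in Q: print(np.hypot(*(q-c)),np.degrees(np.arctan2(*(q-c)[::-1])))
k=lambda x,y:(270+(x-400)/3.3,120+y/3.3)
H=[onz('top',*k(*p),.128) for p in [(545,210),(690,208),(690,357),(540,350)]]
hc=np.mean(H,0);print('hopper',np.round(H,4).tolist(),hc,hc-c)
pc=[onz('top',*k(*p),.086) for p in [(594,25),(683,40),(665,140),(565,120)]];pc=np.mean(pc,0);print('pocket',pc,np.degrees(np.arctan2(*(pc-c)[::-1])))
E
```

```text
tub [[0.6133, 0.3083], [0.6015, 0.2451], [0.5145, 0.326], [0.4942, 0.2478]]
len 0.10351846414355283 widths 0.06427920834657695 0.08080749832715083 yaw 174.3322194453341 edge yaw [np.float64(79.41403084857254), np.float64(75.43904399258622)]
posts [[0.6761, -0.1218], [0.636, -0.2937], [0.4663, -0.2541], [0.5053, -0.0833]] [ 0.57091588 -0.1882114 ]
0.1244050404360677 32.287678737312895
0.12396110828195293 -58.32722740577197
0.12364443284201666 -147.81622083613271
0.12373106487151488 122.02394669823676
hopper [[0.5369, -0.1285], [0.5378, -0.2427], [0.4208, -0.2373], [0.4267, -0.1216]] [ 0.48053975 -0.1825002 ] [-0.09037613  0.0057112 ]
pocket [ 0.65377589 -0.20568153] -11.905816980952908
```

Black tub confirmed by the crop: lip towards world +x, capacitors at the back. Carousel axis ≈(0.571,-0.188), hopper (0.48,-0.183). Moving to the carousel with shut fingers.

Call:
{"fn": "arm_command", "kwargs": {
  "targets": [
    [0.3, -0.56, 0, 0],
    [0.3, -0.56, 0, 0],
    [0.3, -0.56, 0, 0],
    [0.3, -0.56, 0, 0],
    [0.3, -0.56, 0, 0],
    [0.3, -0.56, 0, 0],
    [0.3, -0.56, 0, 0],
    [0.3, -0.56, 0, 0]
  ],
  "claw": 1
}}

```text
time: 0.77
tool_pos: [0.3047, 0.245, 0.2052]
ee_rot: [-3.141, 0.001, 2.856]
wrist_force: [-0.1, -0.2, 0.8]
width: 0.044
finger_force: 0.0
```

Call:
{"fn": "arm_command", "kwargs": {
  "targets": [
    [0.3, -0.56, 0, 0],
    [0.3, -0.56, 0, 0],
    [0.3, -0.56, 0, 0],
    [0.3, -0.56, 0, 0],
    [0.3, -0.56, 0, 0],
    [0.3, -0.56, 0, 0],
    [0.3, -0.56, 0, 0],
    [0.3, -0.56, 0, 0]
  ]
}}

```text
time: 1.43
tool_pos: [0.4547, -0.0355, 0.2048]
ee_rot: [-3.141, -0.0, 2.855]
wrist_force: [0.3, 1.0, 0.4]
width: 0.0005
finger_force: 0.0
```

```bash
python3 - <<'E'
from h import *
o=robot.get_obs();print(o['time'],o['tool_pos'],o['ee_rot'],o['width'])
a=snap('top','top1.png');w=snap('wrist','w1.png');s=snap('side','side1.png')
cv2.imwrite('pics/c2.png',np.hstack([cv2.resize(a[110:250,270:400],None,fx=2.5,fy=2.5,interpolation=3)[:350,:325],cv2.resize(w,None,fx=.9,fy=.9)[:350-4][:346] if 0 else cv2.resize(w,(467,350))]))
E
```

```text
1.4333 [ 0.45473985 -0.03549439  0.20475959] [-3.14057661e+00 -4.42973032e-04  2.85466572e+00] 0.00045100886299283315
```

View pics/c2.png

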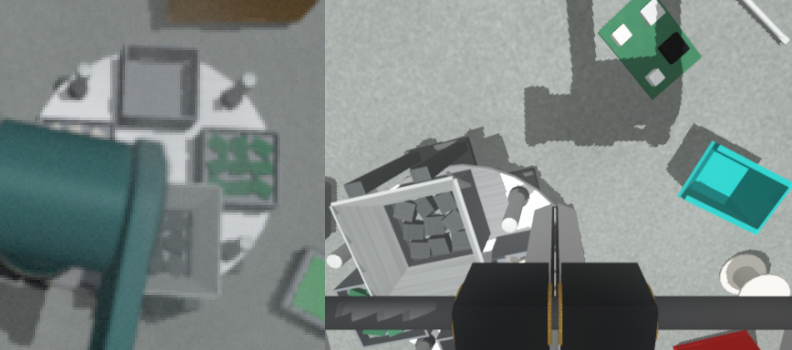

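The turret has since sprung into alignment with the hopper (left crop: empty pocket at (157,85)); wrist view shows sheet legs on the hopper's outer side. Going behind the post at -48°.

Call:
{"fn": "arm_command", "kwargs": {
  "targets": [
    [0.335, -0.533, 0, 0],
    [0.335, -0.533, 0, 0],
    [0.335, -0.533, 0, 0],
    [0.335, -0.533, 0, 0],
    [0.335, -0.533, 0, 0],
    [0.335, -0.533, 0, 0],
    [0.335, -0.533, 0, 0],
    [0.335, -0.533, 0, 0]
  ]
}}

```text
time: 2.25
tool_pos: [0.6227, -0.3001, 0.204]
ee_rot: [-3.142, -0.001, 2.858]
wrist_force: [0.1, 0.2, 0.0]
width: 0.0002
finger_force: 0.0
```

Call:
{"fn": "arm_command", "kwargs": {
  "targets": [
    [0, 0, -0.08, 0],
    [0, 0, -0.15, 0],
    [0, 0, -0.22, 0],
    [0, 0, -0.22, 0]
  ]
}}

```text
time: 2.58
tool_pos: [0.617, -0.2939, 0.085]
ee_rot: [3.137, -0.017, 2.859]
wrist_force: [-0.9, 1.4, -2.4]
width: 0.0004
finger_force: 0.0
```

```bash
python3 - <<'E'
from h import *
c=np.array([.571,-.188]);p=np.array([.622,-.302])
for a in range(-65,60,10):
    q=c+.125*np.array([np.cos(np.radians(a)),np.sin(np.radians(a))]);print(a,np.round((q-p)/.5,3))
E
```

```text
-65 [0.004 0.001]
-55 [0.041 0.023]
-45 [0.075 0.051]
-35 [0.103 0.085]
-25 [0.125 0.122]
-15 [0.139 0.163]
-5 [0.147 0.206]
5 [0.147 0.25 ]
15 [0.139 0.293]
25 [0.125 0.334]
35 [0.103 0.371]
45 [0.075 0.405]
55 [0.041 0.433]
```

Call:
{"fn": "arm_command", "kwargs": {
  "targets": [
    [0.022, 0.012, 0, 0],
    [0.041, 0.023, 0, 0],
    [0.059, 0.036, 0, 0],
    [0.075, 0.051, 0, 0],
    [0.09, 0.067, 0, 0],
    [0.103, 0.085, 0, 0],
    [0.115, 0.103, 0, 0],
    [0.125, 0.122, 0, 0]
  ]
}}

```text
time: 3.25
tool_pos: [0.674, -0.2345, 0.0958]
ee_rot: [-3.138, -0.027, 2.858]
wrist_force: [-30.8, 4.2, 3.1]
width: 0.0003
finger_force: 12.7
```

Call:
{"fn": "arm_command", "kwargs": {
  "targets": [
    [0.008, 0.02, 0, 0],
    [0.014, 0.041, 0, 0],
    [0.019, 0.062, 0, 0],
    [0.022, 0.084, 0, 0],
    [0.023, 0.106, 0, 0],
    [0.022, 0.128, 0, 0],
    [0.019, 0.15, 0, 0],
    [0.014, 0.171, 0, 0]
  ]
}}

```text
time: 3.92
tool_pos: [0.6915, -0.1505, 0.0962]
ee_rot: [3.141, 0.001, 2.858]
wrist_force: [0.1, -0.2, 0.8]
width: 0.0002
finger_force: 0.0
```

```bash
python3 - <<'E'
from h import *
a=snap('top','top2.png');s=snap('side','side2.png');print(robot.get_obs()['tool_pos'])
cv2.imwrite('pics/c3.png',np.hstack([cv2.resize(a[110:250,270:400],None,fx=2.5,fy=2.5,interpolation=3)[:350,:325],cv2.resize(s[190:330,200:370],None,fx=2.5,fy=2.5,interpolation=3)[:350]]))
E
```

```text
[ 0.69088724 -0.1496148   0.09588567]
```

View pics/c3.png

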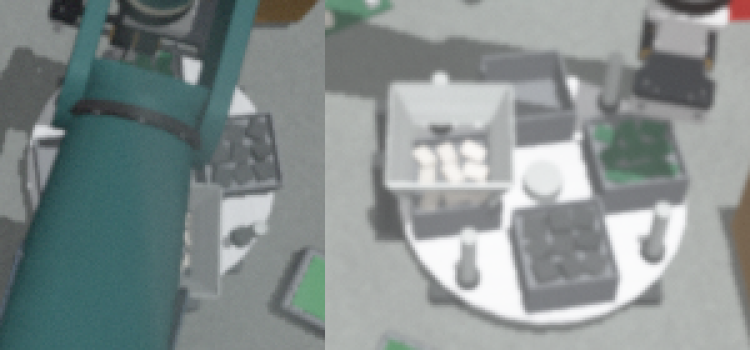

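The side crop shows the empty pocket (527,95) one click on, at the +y side. Continue pushing the same post.

Call:
{"fn": "arm_command", "kwargs": {
  "targets": [
    [-0.014, 0.041, 0, 0],
    [-0.025, 0.06, 0, 0],
    [-0.036, 0.078, 0, 0],
    [-0.05, 0.096, 0, 0],
    [-0.064, 0.112, 0, 0],
    [-0.081, 0.127, 0, 0],
    [-0.098, 0.14, 0, 0],
    [-0.116, 0.152, 0, 0]
  ]
}}

```text
time: 4.68
tool_pos: [0.6342, -0.0784, 0.0962]
ee_rot: [-3.138, 0.006, 2.857]
wrist_force: [4.3, -6.4, -1.5]
width: 0.0003
finger_force: 3.3
```

Call:
{"fn": "arm_command", "kwargs": {
  "targets": [
    [-0.019, 0.01, 0, 0],
    [-0.039, 0.018, 0, 0],
    [-0.06, 0.025, 0, 0],
    [-0.082, 0.03, 0, 0],
    [-0.103, 0.032, 0, 0],
    [-0.125, 0.033, 0, 0]
  ]
}}

```text
time: 5.18
tool_pos: [0.5691, -0.0588, 0.0955]
ee_rot: [3.141, -0.001, 2.858]
wrist_force: [-1.2, 0.4, 0.1]
width: 0.0009
finger_force: 0.0
```

Call:
{"fn": "arm_command", "kwargs": {
  "targets": [
    [0.02, 0, 0, 0],
    [0.02, 0, 0.08, 0],
    [0.02, 0, 0.16, 0],
    [0.02, 0, 0.25, 0],
    [0.02, 0, 0.32, 0],
    [0.02, 0.08, 0.32, 0],
    [0.02, 0.16, 0.32, 0],
    [0.02, 0.24, 0.32, 0]
  ]
}}

```text
time: 5.85
tool_pos: [0.58, 0.0615, 0.2569]
ee_rot: [3.14, 0.001, 2.856]
wrist_force: [1.2, 0.1, -0.3]
width: 0.0006
finger_force: 0.0
```

```bash
python3 - <<'E'
from h import *
a=snap('top','top3.png');s=snap('side','side3.png');print(robot.get_obs()['tool_pos'])
cv2.imwrite('pics/c4.png',np.hstack([cv2.resize(a[110:250,270:400],None,fx=2.5,fy=2.5,interpolation=3)[:350,:325],cv2.resize(s[190:330,200:370],None,fx=2.5,fy=2.5,interpolation=3)[:350]]))
E
```

```text
[0.57918101 0.06616605 0.2558058 ]
```

View pics/c4.png

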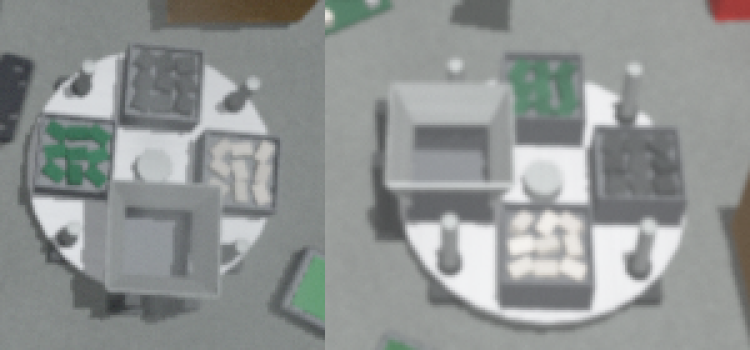

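Both crops show the empty pocket under the hopper and all seated. Now to the tub, opening the claw on the way.

Call:
{"fn": "arm_command", "kwargs": {
  "targets": [
    [-0.03, 0.08, 0, 0.049],
    [-0.03, 0.16, 0, 0.049],
    [-0.03, 0.24, 0, 0.049],
    [-0.03, 0.32, 0, 0.049],
    [-0.03, 0.4, 0, 0.049],
    [-0.03, 0.44, 0, 0.049],
    [-0.03, 0.44, 0, 0.049],
    [-0.03, 0.44, 0, 0.049]
  ],
  "claw": 0
}}

```text
time: 6.62
tool_pos: [0.5648, 0.2807, 0.2549]
ee_rot: [-3.14, -0.001, 2.962]
wrist_force: [-0.1, -0.5, 0.4]
width: 0.0503
finger_force: 0.0
```

```bash
cat >> h.py <<'E'
from scipy.spatial.transform import Rotation as Ro
def wpose():
    o=robot.get_obs();T=np.eye(4);T[:3,:3]=Ro.from_euler('xyz',o['ee_rot']).as_matrix();T[:3,3]=o['tool_pos'];return T
def wonz(T,u,v,z):
    i=robot.camera_info('wrist');f=192/np.tan(np.radians(i['vfov'])/2)
    M=T@np.array(i['T_tool_cam']);d=M[:3,:3]@np.array([(u-i['cx'])/f,-(v-i['cy'])/f,-1.]);o=M[:3,3];return (o+d*(z-o[2])/d[2])[:2]
E
python3 - <<'E'
from h import *
k=lambda x,y:(270+x/2.5,110+y/2.5)
H=[onz('top',*k(*p),.128) for p in [(107,182),(219,184),(222,297),(105,290)]];print('hop',np.round(H,4).tolist(),np.mean(H,0))
Q=[onz('top',*k(*p),.116) for p in [(87,68),(253,83),(243,243),(75,228)]];c=np.mean(Q,0);print(c,[round(float(np.degrees(np.arctan2(*(q-c)[::-1]))),1) for q in Q])
T=wpose();np.save('T.npy',T);w=snap('wrist','w2.png');print(T[:3,3],Ro.from_matrix(T[:3,:3]).as_euler('xyz'))
E
```

```text
hop [[0.5391, -0.1256], [0.5363, -0.2419], [0.4192, -0.2395], [0.4268, -0.1205]] [ 0.48036622 -0.18187446]
[ 0.57069572 -0.18873969] [39.8, -51.5, -140.5, 129.1]
[0.56480983 0.28070246 0.25487034] [-3.14025801e+00 -1.48373761e-03  2.96210414e+00]
```

View pics/w2.png

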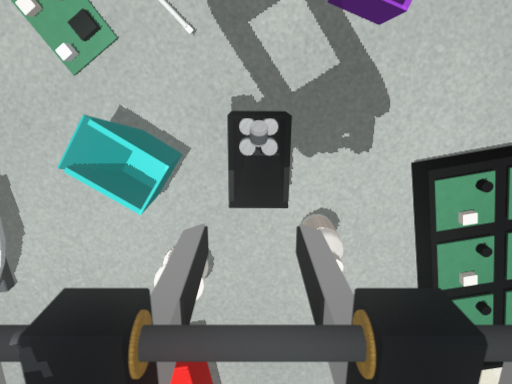

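```bash
python3 - <<'E'
from h import *
T=np.load('T.npy')
P=[wonz(T,*p,.074) for p in [(228,111),(292,111),(229,207),(289.5,207)]]
print(np.round(P,4).tolist());lip=(P[2]+P[3])/2;bk=(P[0]+P[1])/2;d=bk-lip;print(lip,np.hypot(*d),np.degrees(np.arctan2(*d[::-1])),np.hypot(*(P[0]-P[1])),np.hypot(*(P[2]-P[3])))
g=lip+.044*d/np.hypot(*d);print('grasp',g,(g-T[:2,3])/.5)
E
```

```text
[[0.5011, 0.2665], [0.5128, 0.3311], [0.6034, 0.2472], [0.6152, 0.3132]]
[0.60930957 0.28018613] 0.10405520461539161 169.69544444532738 0.0655798584036319 0.06710865998549645
grasp [0.56601925 0.28805687] [0.00241884 0.01470884]
```

```bash
python3 - <<'E'
from h import *
T=np.load('T.npy')
print('flux',onz('top',144,137,.10),onz('top',147,150,.01),'spool',onz('top',209,136,.05),wonz(T,323,222,.1))
E
```

```text
flux [0.67469921 0.32990735] [0.66265976 0.34785372] spool [0.69200259 0.15831198] [0.62832082 0.34383386]
```

Call:
{"fn": "arm_command", "kwargs": {
  "targets": [
    [0.002, 0.015, 0, 0],
    [0.002, 0.015, -0.08, 0],
    [0.002, 0.015, -0.16, 0],
    [0.002, 0.015, -0.24, 0],
    [0.002, 0.015, -0.32, 0],
    [0.002, 0.015, -0.38, 0],
    [0.002, 0.015, -0.43, 0],
    [0.002, 0.015, -0.43, 0]
  ],
  "claw": 0
}}

```text
time: 7.33
tool_pos: [0.5624, 0.2847, 0.0333]
ee_rot: [-3.135, -0.011, 2.958]
wrist_force: [-0.9, -0.2, -1.0]
width: 0.094
finger_force: 0.0
```

Call:
{"fn": "arm_command", "kwargs": {
  "targets": [
    [0, 0, 0, 0],
    [0, 0, 0, 0],
    [0, 0, 0, 0],
    [0, 0, 0, 0],
    [0, 0, 0, 0],
    [0, 0, 0, 0],
    [0, 0, 0, 0],
    [0, 0, 0, 0]
  ],
  "claw": 1
}}

```text
time: 8.0
tool_pos: [0.5681, 0.2883, 0.0432]
ee_rot: [3.14, 0.004, 2.96]
wrist_force: [0.7, -1.1, 5.6]
width: 0.0657
finger_force: 30.0
```

Call:
{"fn": "arm_command", "kwargs": {
  "targets": [
    [0, 0, 0.03, 0],
    [0, 0, 0.08, 0],
    [0, 0, 0.13, 0],
    [0, 0, 0.18, 0],
    [0, 0, 0.23, 0],
    [0, 0, 0.28, 0],
    [0, 0, 0.31, 0],
    [0, 0, 0.32, 0]
  ]
}}

```text
time: 8.67
tool_pos: [0.5675, 0.2887, 0.2042]
ee_rot: [3.138, 0.005, 2.961]
wrist_force: [-0.2, -0.3, -1.2]
width: 0.0658
finger_force: 30.0
```

Call:
{"fn": "arm_command", "kwargs": {
  "targets": [
    [-0.01, -0.03, 0, 0],
    [-0.03, -0.08, 0, 0.01],
    [-0.053, -0.14, 0, 0.02],
    [-0.075, -0.2, 0, 0.03],
    [-0.1, -0.26, 0, 0.04],
    [-0.12, -0.33, 0, 0.05],
    [-0.145, -0.4, 0, 0.052],
    [-0.172, -0.465, 0, 0.052]
  ]
}}

```text
time: 9.33
tool_pos: [0.479, 0.0541, 0.1988]
ee_rot: [-3.141, -0.002, 3.07]
wrist_force: [0.3, -0.5, -1.9]
width: 0.0663
finger_force: 30.0
```

Call:
{"fn": "arm_command", "kwargs": {
  "targets": [
    [-0.025, -0.07, 0, 0],
    [-0.05, -0.14, 0, 0],
    [-0.075, -0.21, 0, 0],
    [-0.1, -0.275, 0, 0],
    [-0.125, -0.34, 0, 0],
    [-0.148, -0.4, 0, 0],
    [-0.165, -0.445, 0, 0],
    [-0.172, -0.465, 0, 0]
  ]
}}

```text
time: 10.0
tool_pos: [0.3928, -0.179, 0.1991]
ee_rot: [3.141, -0.002, 3.066]
wrist_force: [0.4, 0.8, -2.0]
width: 0.0657
finger_force: 30.0
```

```bash
python3 - <<'E'
from h import *
o=robot.get_obs();print(o['tool_pos'],o['ee_rot'],o['joint_positions'])
s=snap('side','side4.png');w=snap('wrist','w4.png')
cv2.imwrite('pics/c5.png',np.hstack([cv2.resize(s[150:330,150:350],None,fx=1.94,fy=1.94,interpolation=3)[:350,:332],cv2.resize(w,(467,350))[:349+1][:len(cv2.resize(s[150:330,150:350],None,fx=1.94,fy=1.94)[:350])]]))
E
```

```text
[ 0.39276585 -0.17898137  0.19912266] [ 3.14133318e+00 -2.33493412e-03  3.06589780e+00] [-5.58391296e-01 -1.77244871e-01  1.63722350e+00 -8.59458760e-04
  1.68380258e+00 -2.05358845e+00]
```

View pics/c5.png

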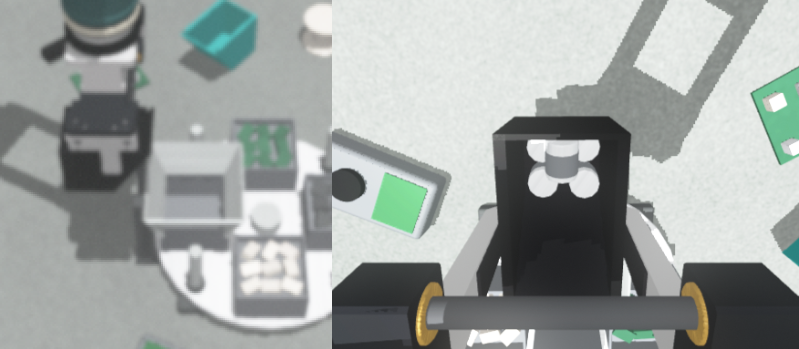

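Side crop: tub held just outside the hopper's near rim (hopper (195,185)); wrist crop: all five capacitors in the tub. Tool can't tilt, so I roll the tub in the grip by bearing its sloping wall on the hopper's near rim.

Call:
{"fn": "arm_command", "kwargs": {
  "targets": [
    [0, 0, -0.04, 0],
    [0, 0, -0.08, 0],
    [0, 0, -0.118, 0],
    [0, 0, -0.118, 0],
    [0, 0, -0.118, 0]
  ]
}}

```text
time: 10.52
tool_pos: [0.394, -0.175, 0.1402]
ee_rot: [3.139, -0.003, 3.071]
wrist_force: [-1.0, 0.8, -1.4]
width: 0.0657
finger_force: 30.0
```

Call:
{"fn": "arm_command", "kwargs": {
  "targets": [
    [0.014, -0.001, 0, 0],
    [0.029, -0.002, 0, 0],
    [0.04, -0.003, 0.004, 0],
    [0.052, -0.004, 0.007, 0],
    [0.064, -0.004, 0.007, 0],
    [0.076, -0.005, 0.005, 0],
    [0.076, -0.005, 0.005, 0]
  ]
}}

```text
time: 11.1
tool_pos: [0.4295, -0.1781, 0.1439]
ee_rot: [3.14, -0.01, 3.07]
wrist_force: [-9.3, 2.0, 2.4]
width: 0.0655
finger_force: 30.0
```

```bash
python3 - <<'E'
from h import *
o=robot.get_obs();print(o['tool_pos'],o['ee_rot'],o['wrist_force'])
s=snap('side','side5.png');w=snap('wrist','w5.png')
cv2.imwrite('pics/c6.png',np.hstack([cv2.resize(s[150:330,150:350],None,fx=1.94,fy=1.94,interpolation=3)[:350,:332][:349],cv2.resize(w,(467,349))]))
E
```

```text
[ 0.42948633 -0.17808734  0.14393119] [ 3.14006413 -0.01006943  3.07025493] [-9.32645812  1.9626982   2.38275708]
```

View pics/c6.png

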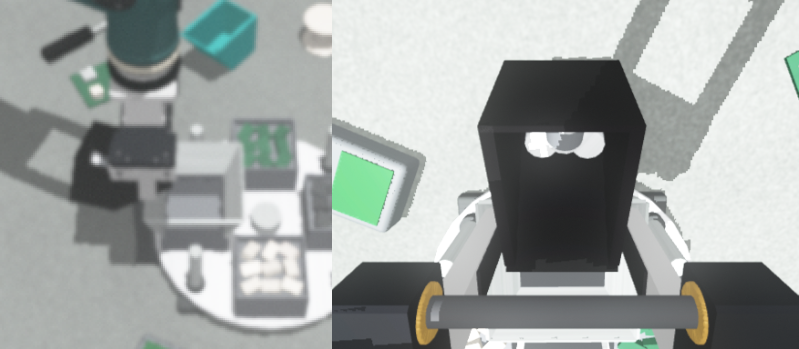

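Tub has tilted about 40° on the rim (wrist view: back wall's outside visible, rim edge at row ~125), caps still inside. Continue rolling.

Call:
{"fn": "arm_command", "kwargs": {
  "targets": [
    [0.008, 0, -0.002, 0],
    [0.016, -0.001, -0.006, 0],
    [0.025, -0.002, -0.012, 0],
    [0.034, -0.003, -0.02, 0],
    [0.043, -0.003, -0.028, 0],
    [0.043, -0.003, -0.028, 0],
    [0.043, -0.003, -0.028, 0]
  ]
}}

```text
time: 11.78
tool_pos: [0.4543, -0.1802, 0.1314]
ee_rot: [3.141, -0.0, 3.07]
wrist_force: [-3.4, 0.6, 2.4]
width: 0.0655
finger_force: 30.0
```

```bash
cat >> h.py <<'E'
def wproj(T,p):
    i=robot.camera_info('wrist');f=192/np.tan(np.radians(i['vfov'])/2)
    c=np.linalg.inv(T@np.array(i['T_tool_cam']))@np.r_[p,1];return i['cx']-f*c[0]/c[2],i['cy']+f*c[1]/c[2]
def rows(T):  # expected rows of back-rim edge and back-floor edge for tilts (pivot a=.032,z=.062 in tub)
    F=-T[:3,0]; F=F/np.linalg.norm(F); piv=T[:3,3]+[0,0,.019]
    for th in range(0,121,10):
        c,s=np.cos(np.radians(th)),np.sin(np.radians(th));r=[]
        for a,b in((-.060,.012),(-.060,-.062)):
            r.append(round(wproj(T,piv+F*(a*c+b*s)+np.array([0,0,-a*s+b*c]))[1]))
        print(th,r,end='; ')
E
python3 - <<'E'
from h import *
T=wpose();rows(T);print(T[:3,3])
w=snap('wrist','w6.png');col=w[:,251].max(1);print([int(x) for x in col[::6]])
E
```

```text
0 [142, 125]; 10 [153, 110]; 20 [170, 97]; 30 [192, 87]; 40 [219, 81]; 50 [250, 79]; 60 [282, 85]; 70 [313, 99]; 80 [340, 123]; 90 [363, 159]; 100 [379, 206]; 110 [389, 261]; 120 [392, 319]; [ 0.45425887 -0.18015259  0.13139077]
[238, 238, 240, 224, 51, 50, 49, 49, 48, 47, 47, 45, 46, 45, 44, 45, 44, 44, 45, 45, 45, 44, 45, 39, 36, 35, 35, 36, 38, 38, 39, 40, 153, 154, 195, 244, 243, 52, 51, 50, 50, 51, 49, 50, 51, 55, 129, 131, 132, 134, 241, 236, 241, 240, 212, 106, 111, 116, 118, 116, 109, 132, 130, 132]
```

```bash
cat >> h.py <<'E'
def pt(T,u,v,depth):
    i=robot.camera_info('wrist');f=192/np.tan(np.radians(i['vfov'])/2)
    M=T@np.array(i['T_tool_cam']);p=(M@np.r_[(u-i['cx'])/f*depth,-(v-i['cy'])/f*depth,-depth,1])[:3]-T[:3,3]-[0,0,.019]
    F=-T[:3,0];return np.round([1000*p@F,1000*p[2]],1)
def solve(T,w):
    f=344.; m=w.max(2)<75
    for r in range(6,240,8):
        x=np.where(m[r,100:420])[0]
        if len(x)<20: continue
        # run containing centre
        c=251-100;row=m[r,100:420]
        l=c
        while l>0 and row[l-1]: l-=1
        h=c
        while h<319 and row[h+1]: h+=1
        wd=h-l+1
        if row[c]: print(r,l+100,h+100,wd,pt(T,(l+h)/2+100,r,f*.066/wd))
E
python3 - <<'E'
from h import *
T=wpose();w=cv2.imread('pics/w6.png');solve(T,w)
print('w5');T5=T.copy();T5[:3,3]=[.4295,-.1781,.1439];solve(T5,cv2.imread('pics/w5.png'))
E
```

```text
22 169 336 168 [-107.4   12.6]
30 167 337 171 [-104.    16.1]
38 166 339 174 [-100.7   19.4]
46 164 340 177 [-97.5  22.7]
54 163 341 179 [-94.5  25. ]
62 161 343 183 [-91.5  28.8]
70 160 344 185 [-88.6  31. ]
78 159 345 187 [-85.9  33.2]
86 157 347 191 [-83.1  36.7]
94 156 348 193 [-80.5  38.7]
102 155 350 196 [-77.9  41.3]
110 153 351 199 [-75.5  43.9]
118 152 353 202 [-73.   46.4]
126 150 354 205 [-70.7  48.8]
134 149 355 207 [-68.4  50.5]
142 148 357 210 [-66.2  52.8]
150 148 358 211 [-63.8  54. ]
158 145 360 216 [-61.9  57.2]
166 147 361 215 [-59.5  57.4]
174 148 362 215 [-57.1  58.1]
182 151 364 214 [-54.6  58.3]
222 163 341 179 [-35.   42.4]
230 168 336 169 [-29.2  36.3]
238 173 331 159 [-22.7  29.4]
w5
70 188 316 129 [-91.3 -25.3]
78 185 319 135 [-87.2 -15.9]
86 182 322 141 [-83.4  -7.3]
94 178 325 148 [-79.9   1.6]
102 175 329 155 [-76.8   9.8]
110 172 332 161 [-73.8  16.3]
118 168 335 168 [-71.2  23.2]
126 165 339 175 [-68.7  29.6]
134 162 342 181 [-66.4  34.7]
142 178 343 166 [-61.9  24.2]
174 231 275 45 [  38.4 -329.6]
182 178 335 158 [-44.8  22. ]
190 181 333 153 [-40.2  18.5]
198 178 332 155 [-37.5  21.2]
206 173 330 158 [-35.2  24.8]
214 175 329 155 [-31.   23.2]
222 177 327 151 [-26.3  20.5]
230 178 326 149 [-22.1  19.6]
238 180 324 145 [-16.9  16.7]
```

Call:
{"fn": "arm_command", "kwargs": {
  "targets": [
    [0.01, 0, 0.01, 0],
    [0.03, -0.002, 0.018, 0],
    [0.05, -0.004, 0.02, 0],
    [0.066, -0.005, 0.018, 0],
    [0.072, -0.005, 0.004, 0],
    [0.078, -0.005, -0.008, 0],
    [0.08, -0.005, -0.016, 0],
    [0.08, -0.005, -0.016, 0]
  ]
}}

```text
time: 12.5
tool_pos: [0.4961, -0.1842, 0.1225]
ee_rot: [-3.14, 0.004, 3.07]
wrist_force: [3.7, -0.3, 2.8]
width: 0.0659
finger_force: 30.0
```

```bash
python3 - <<'E'
from h import *
T=wpose();print(T[:3,3]);w=snap('wrist','w7.png');solve(T,w);m=(w.min(2)>180);print([int(m[r,160:340].sum()) for r in range(0,300,10)])
E
```

```text
[ 0.49605612 -0.18417152  0.12246191]
22 246 267 22 [-273.2 -971.5]
30 166 350 185 [-102.4   26.6]
38 163 351 189 [-99.3  30.2]
46 155 352 198 [-96.   36.9]
54 154 353 200 [-93.3  38.9]
62 152 353 202 [-90.7  40.9]
70 154 354 201 [-88.2  41. ]
78 152 355 204 [-85.6  43.5]
86 147 356 210 [-83.1  47.6]
94 147 357 211 [-80.7  48.8]
102 146 358 213 [-78.4  50.6]
110 145 358 214 [-76.   51.8]
118 145 359 215 [-73.7  53. ]
126 146 360 215 [-71.3  53.7]
134 146 361 216 [-69.   54.9]
142 147 361 215 [-66.6  55.1]
150 152 362 211 [-63.9  53.8]
158 154 363 210 [-61.4  54. ]
166 158 364 207 [-58.7  53.2]
174 157 365 209 [-56.5  54.9]
182 158 365 208 [-53.9  55.1]
190 158 366 209 [-51.6  56.4]
198 158 367 210 [-49.3  57.6]
206 158 368 211 [-47.1  58.8]
214 159 368 210 [-44.5  59. ]
222 160 369 210 [-42.1  59.7]
230 159 370 212 [-40.1  61.4]
238 159 371 213 [-37.9  62.6]
[170, 164, 162, 0, 0, 0, 0, 0, 0, 0, 0, 0, 0, 0, 0, 0, 0, 0, 0, 0, 0, 0, 0, 0, 0, 0, 18, 143, 141, 142]
```

Call:
{"fn": "arm_command", "kwargs": {
  "targets": [
    [0, 0, -0.008, 0],
    [-0.01, 0.001, -0.013, 0],
    [-0.025, 0.002, -0.013, 0],
    [-0.04, 0.003, -0.013, 0],
    [-0.05, 0.003, -0.013, 0],
    [-0.06, 0.004, -0.013, 0],
    [-0.066, 0.004, -0.013, 0],
    [-0.066, 0.004, -0.013, 0]
  ]
}}

```text
time: 13.22
tool_pos: [0.4639, -0.1822, 0.1185]
ee_rot: [-3.14, 0.009, 3.069]
wrist_force: [5.3, -0.4, 9.3]
width: 0.0658
finger_force: 30.0
```

```bash
python3 - <<'E'
from h import *
T=wpose();print(T[:3,3]);w=snap('wrist','w8.png');solve(T,w);snap('top','top8.png')
E
```

```text
[ 0.46386846 -0.18222584  0.11850716]
30 170 357 188 [-102.2   28.2]
38 150 357 208 [-97.8  41.7]
46 150 358 209 [-95.3  43. ]
54 148 359 212 [-92.8  45.3]
62 152 359 208 [-90.5  43.9]
70 153 360 208 [-88.1  44.6]
78 154 360 207 [-85.7  44.8]
86 145 361 217 [-83.2  50.8]
94 146 362 217 [-80.9  51.5]
102 151 362 212 [-78.4  49.7]
110 150 363 214 [-76.1  51.4]
118 150 363 214 [-73.7  52.1]
126 152 364 213 [-71.3  52.3]
134 152 364 213 [-68.9  53. ]
142 151 365 215 [-66.7  54.8]
150 150 365 216 [-64.4  55.9]
158 149 366 218 [-62.3  57.6]
166 147 366 220 [-60.2  59.2]
174 147 367 221 [-58.   60.4]
182 146 368 223 [-55.9  62. ]
190 145 368 224 [-53.8  63.1]
198 146 368 223 [-51.4  63.3]
206 146 370 225 [-49.4  64.9]
214 151 370 220 [-46.3  63.4]
222 153 370 218 [-43.7  63.2]
230 153 371 219 [-41.5  64.3]
238 155 371 217 [-38.8  64.2]
```

```bash
cat >> h.py <<'E'
def solve2(T,w,thr=75):
    m=w.max(2)<thr;P=[]
    for r in range(2,300,4):
        if not m[r,252]: 
            if len(P)>20: break
            continue
        h=252
        while h<500 and m[r,h+1]: h+=1
        P.append(np.r_[r,h,pt(T,252,r,344*.033/(h-252+.5))])
    P=np.array(P)
    if len(P)>3:
        k=np.polyfit(P[:,0],1/(P[:,1]-252),1) if 0 else None
        d=P[-3:,2:].mean(0)-P[:3,2:].mean(0);print(P[0],P[-1],'len',np.hypot(*d),'theta',np.degrees(np.arctan2(d[0],d[1])))
E
python3 - <<'E'
from h import *
T=wpose()
for n in('w7','w8'): 
    w=cv2.imread(f'pics/{n}.png');solve2(T,w);print([int(x) for x in w[200:330:5,252].max(1)])
t=cv2.imread('pics/top8.png')
cv2.imwrite('pics/c9.png',np.hstack([cv2.resize(t[110:250,270:400],None,fx=2.5,fy=2.5)[:350,:325],cv2.resize(w,(467,350))]))
E
```

```text
[  22.   267.  -217.9 -643.8] [262.  328.  -10.6  27.1] len 259.8362582687626 theta 28.228571674585453
[35, 35, 36, 37, 39, 41, 42, 45, 47, 47, 50, 54, 60, 64, 240, 242, 238, 241, 240, 243, 240, 243, 253, 255, 243, 125]
[  30.   357.  -100.    42.7] [270.  374.  -35.5  77.6] len 71.06999679502204 theta 61.57183959753998
[39, 38, 40, 39, 41, 42, 42, 43, 45, 47, 48, 51, 53, 55, 57, 130, 132, 132, 134, 236, 238, 237, 241, 240, 240, 134]
```

Measured tilt is ≈61° and the pads slip when pressing with short levers, so I'll move forward until the tub's front floor corner is just on the rim, then slacken the grip slightly so it tips into the hopper by gravity between the fingers as guides.

Call:
{"fn": "arm_command", "kwargs": {
  "targets": [
    [0.004, 0, 0.01, 0],
    [0.02, -0.001, 0.014, 0],
    [0.035, -0.002, 0.014, 0],
    [0.048, -0.003, 0.01, 0],
    [0.05, -0.003, 0.002, 0],
    [0.05, -0.003, -0.006, 0],
    [0.05, -0.003, -0.006, 0]
  ]
}}

```text
time: 13.9
tool_pos: [0.4876, -0.1831, 0.1129]
ee_rot: [-3.141, 0.003, 3.07]
wrist_force: [3.2, -0.4, 2.2]
width: 0.0661
finger_force: 30.0
```

```bash
python3 - <<'E'
from h import *
T=wpose();print(T[:3,3]);w=snap('wrist','w9.png');solve2(T,w);print([int(x) for x in w[200:330:5,252].max(1)])
E
```

```text
[ 0.48764949 -0.18311128  0.11293787]
[ 38.  363.  -96.7  50.2] [290.  375.  -30.7  80. ] len 70.2114346496036 theta 65.45474046176132
[43, 43, 43, 45, 45, 45, 46, 46, 48, 49, 51, 51, 54, 54, 58, 61, 63, 65, 67, 240, 238, 240, 239, 239, 241, 131]
```

Call:
{"fn": "arm_command", "kwargs": {
  "targets": [
    [0, 0, 0, 0],
    [0, 0, 0, 0],
    [0, 0, 0, 0],
    [0, 0, 0, 0],
    [0, 0, 0, 0],
    [0, 0, 0, 0]
  ],
  "claw": 0.26
}}

```text
time: 14.45
tool_pos: [0.4857, -0.1829, 0.1122]
ee_rot: [3.141, -0.001, 3.069]
wrist_force: [-0.7, 0.0, 0.2]
width: 0.0693
finger_force: 0.0
```

```bash
python3 - <<'E'
from h import *
T=wpose();print(T[:3,3]);w=snap('wrist','w10.png');solve2(T,w);print([int(x) for x in w[0:330:10,252].max(1)])
s=snap('side','side10.png');t=snap('top','top10.png')
cv2.imwrite('pics/c10.png',np.hstack([cv2.resize(s[150:330,150:350],None,fx=1.94,fy=1.94,interpolation=3)[:349,:332],cv2.resize(w,(467,349))]))
E
```

```text
[ 0.48571974 -0.18292221  0.1122279 ]
[162.  319.  -47.7  -4.3] [298.  313.   25.7   0. ] len 66.10227765448866 theta 82.93232241555737
[241, 230, 239, 237, 233, 235, 237, 237, 235, 157, 142, 111, 111, 241, 235, 233, 55, 50, 46, 40, 37, 34, 33, 33, 33, 33, 34, 34, 37, 40, 54, 234, 236]
```

```bash
python3 - <<'E'
from h import *
s=cv2.imread('pics/side10.png');w=cv2.imread('pics/w10.png');t=cv2.imread('pics/top10.png')
a=cv2.resize(s[190:290,190:290],(400,400),interpolation=2);b=cv2.resize(w[90:384,100:440],(400,346));c=cv2.resize(t[150:250,290:390],(250,250),interpolation=2)
o=np.zeros((600,800,3),np.uint8);o[:400,:400]=a;o[:346,400:]=b;o[346:596,400:650]=c
cv2.imwrite('pics/c11.png',o)
E
```

```text
(no output)
```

View pics/c11.png

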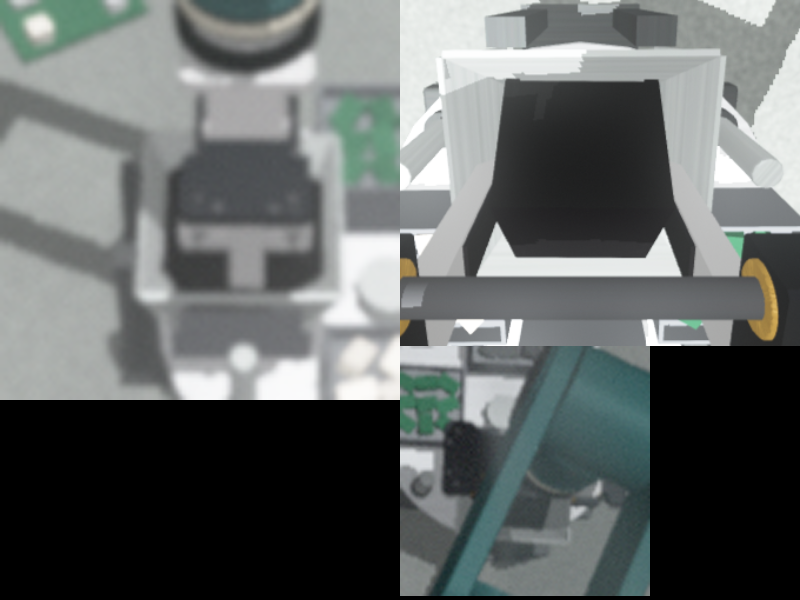

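Wrist crop: the tub has dived lip-first into the hopper, floor-underside from row 158 to the ridge at row 264 (full-image), back wall below to row 308; i.e. tilted well beyond 100°.

```bash
python3 - <<'E'
from h import *
T=wpose()
for r,wd in((158,132),(264,157),(308,110)): print(pt(T,252,r,344*.066/wd))
E
```

```text
[-48.9  -8.7]
[-11.4  30.8]
[ 44.2 -17.3]
```

Call:
{"fn": "arm_command", "kwargs": {
  "targets": [
    [0, 0, 0, 0],
    [0, 0, 0, 0],
    [0, 0, 0, 0],
    [0, 0, 0, 0]
  ],
  "claw": 1
}}

```text
time: 14.93
tool_pos: [0.486, -0.1829, 0.1125]
ee_rot: [3.141, -0.0, 3.069]
wrist_force: [-0.4, 0.1, 0.5]
width: 0.066
finger_force: 30.0
```

Call:
{"fn": "arm_command", "kwargs": {
  "targets": [
    [0, 0, 0.015, 0],
    [0, 0, 0.03, 0],
    [0, 0, 0.045, 0],
    [0, 0, 0.06, 0],
    [0, 0, 0.075, 0],
    [0, 0, 0.09, 0],
    [0, 0, 0.09, 0],
    [0, 0, 0.09, 0]
  ]
}}

```text
time: 15.6
tool_pos: [0.4864, -0.1832, 0.1584]
ee_rot: [-3.141, 0.001, 3.069]
wrist_force: [-0.7, -0.1, -1.1]
width: 0.0662
finger_force: 29.9
```

```bash
python3 - <<'E'
from h import *
T=wpose();print(T[:3,3]);w=snap('wrist','w12.png');solve2(T,w)
col=w.max(2);print([int(x) for x in col[0:340:10,252]])
for r in range(140,340,12):
    x=np.where(col[r,120:400]<75)[0]; print(r,(x.min()+120,x.max()+120) if len(x) else None,end=' ')
E
```

```text
[ 0.48640218 -0.18320162  0.15835368]
[162.  317.  -46.7  -9.5] [298.  311.   29.3  -5.3] len 68.24278553647834 theta 82.33692943944932
[231, 238, 228, 239, 234, 233, 233, 234, 233, 152, 107, 106, 229, 231, 172, 149, 46, 42, 39, 36, 35, 31, 32, 31, 32, 34, 33, 32, 34, 38, 52, 120, 121, 91]
140 None 152 None 164 (np.int64(189), np.int64(317)) 176 (np.int64(186), np.int64(319)) 188 (np.int64(185), np.int64(320)) 200 (np.int64(187), np.int64(321)) 212 (np.int64(187), np.int64(323)) 224 (np.int64(184), np.int64(324)) 236 (np.int64(181), np.int64(326)) 248 (np.int64(176), np.int64(327)) 260 (np.int64(175), np.int64(328)) 272 (np.int64(171), np.int64(333)) 284 (np.int64(167), np.int64(338)) 296 (np.int64(164), np.int64(399)) 308 (np.int64(163), np.int64(399)) 320 (np.int64(163), np.int64(343)) 332 None
```

Call:
{"fn": "arm_command", "kwargs": {
  "targets": [
    [0.012, 0, 0.03, 0],
    [-0.012, 0, 0.04, 0],
    [0.012, 0, 0.05, 0],
    [-0.012, 0, 0.06, 0],
    [0.012, 0, 0.07, 0],
    [0, 0, 0.11, 0],
    [0, 0, 0.17, 0],
    [0, 0, 0.22, 0]
  ]
}}

```text
time: 16.32
tool_pos: [0.4854, -0.1827, 0.2675]
ee_rot: [3.141, -0.002, 3.069]
wrist_force: [0.7, -0.9, -0.7]
width: 0.0658
finger_force: 30.0
```

Call:
{"fn": "arm_command", "kwargs": {
  "targets": [
    [-0.03, 0.02, 0.04, 0],
    [-0.06, 0.08, 0.04, 0],
    [-0.09, 0.16, 0.04, 0],
    [-0.12, 0.24, 0.04, 0],
    [-0.12, 0.32, 0.04, 0],
    [-0.12, 0.38, 0.04, 0],
    [-0.12, 0.42, 0.04, 0],
    [-0.12, 0.42, 0.04, 0]
  ]
}}

```text
time: 16.98
tool_pos: [0.4253, 0.0303, 0.2872]
ee_rot: [3.14, -0.001, 3.075]
wrist_force: [0.5, -0.4, -1.8]
width: 0.066
finger_force: 30.0
```

```bash
python3 - <<'E'
from h import *
o=robot.get_obs();print(o['tool_pos'],o['wrist_force'],o['width'])
t=snap('top','top13.png');s=snap('side','side13.png')
# whites in hopper/pocket region: compare with top3 (empty)
for n,a,b in(('top',t,cv2.imread('pics/top3.png')),('side',s,cv2.imread('pics/side3.png'))):
    u,v=proj(n,[.48,-.182,.05]);u,v=int(u),int(v);r=22
    d=cv2.absdiff(a,b)[v-r:v+r,u-r:u+r].max(2);print(n,u,v);
    for row in d[::3]: print(''.join('#' if x>50 else '+' if x>25 else '.' for x in row))
E
```

```text
[0.42532372 0.03027978 0.28716369] [ 0.47882038 -0.37812094 -1.82906089] 0.06600404389292246
top 329 208
............................................
+...........................................
............................................
.....................+#++...................
.................++.+#####+.................
.................+#+.++++...++..+##+........
...........................+++++...+#+......
.................++...+++.......++++........
.................++..+####+.++..##..........
............+####++++..+++.+++........+.....
......................................++....
......................................+.....
............................................
............................................
............................................
side 248 261
............................................
............................................
.................+########..................
...................++++++...................
....................++++....................
...................#####+......+#####+......
..................#######+....+########+....
..................+######+......+####+......
....................+++.....................
..........................+++...............
............................................
............................................
......................+++...................
....................++......................
....................++...+................++
```

```bash
python3 - <<'E'
from h import *
for n in('top','side'):
    a=cv2.imread(f'pics/{n}13.png');b=cv2.imread(f'pics/{n}3.png')
    u,v=map(int,proj(n,[.48,-.182,.05]));c=a[v-18:v+14,u-24:u+24].max(2);
    print(n)
    for row in c: print(''.join(' .:-=+*#%@'[min(9,int(x)//26)]*2 for x in row))
E
```

```text
top
----------------++++++++++++++++++==++==++++++++++++++++++++++++++++++++++++++++++++++++++++++++
================++++++++++++++==++==++++++++++++++++++++++++++++++++++++++++++++++++++++++++++++
++++++++++++++++++++++++++++++==================++++++++++++++++++++++++++++++++++++++++++++++++
++++++++++++++++++++++++++++==------------==========================================++====++++++
++++++++++++++++++++++++++++==----------------==============================================++++
++++++++++++++++++++++++++++++--------------==++****++========================----========++====
++++++++++++++++++++++++++++++==----------==**######****======================----==========++==
++++++++++++++++++++++++++++++++========--++############++====================----==========++++
++++++++++++++++++++++++++++++++++++++====**##%%%%######**++++++++++++========----============++
++++++++++++++++++++++++++++++++++++++====++##%%%%######**++++++++++**++======------======++++==
++++++++++++++++++++++++++++++++++++++==--++####%%%%####**++++++++******++====----====++==++==++
+++++++++++++++++++++++++++++
[... 4416 characters left out ...]
===============++++**
--------====++++========================================================================++++**##
----------==++++++++==================================================================++++++**%%
----------==++++++++================================================================++++++****##
----------==++++++++================================================================++++++******
----------==++++++++============--==================================================++++++**++++
----------====++++====================================================================++++**++++
------------==++++======================================================================++++++++
```

```bash
cat >> h.py <<'E'
def prof(T,w,thr=75):
    m=w.max(2)<thr
    for r in range(4,384,16):
        x=252
        if not m[r,x]: continue
        h=x
        while h<511 and m[r,h+1]: h+=1
        l=x
        while l>0 and m[r,l-1]: l-=1
        print(r,l,h,pt(T,252,r,344*.066/(h-l+1)))
E
python3 - <<'E'
from h import *
T=wpose();w=snap('wrist','w13.png');prof(T,w);print([int(x) for x in w[::8,252].max(1)])
E
```

```text
164 195 317 [-43.3 -20.1]
180 185 319 [-39.3  -1.8]
196 183 321 [-33.2   5. ]
212 183 323 [-26.8   9.3]
228 183 325 [-20.4  13.5]
244 177 327 [-17.   23.2]
260 175 329 [-12.2  28.7]
276 169 335 [-11.1  40. ]
292 189 315 [19.3  4.2]
[231, 236, 231, 235, 233, 231, 232, 237, 234, 226, 236, 231, 235, 152, 150, 151, 148, 147, 152, 228, 47, 45, 41, 39, 36, 35, 35, 33, 32, 31, 32, 31, 32, 32, 33, 36, 38, 51, 53, 227, 234, 88, 98, 106, 107, 102, 225, 226]
```

Call:
{"fn": "arm_command", "kwargs": {
  "targets": [
    [0.012, -0.06, -0.02, 0],
    [0.024, -0.13, -0.04, 0],
    [0.036, -0.2, -0.07, 0],
    [0.05, -0.27, -0.1, 0],
    [0.065, -0.34, -0.134, 0],
    [0.08, -0.4, -0.134, 0],
    [0.096, -0.424, -0.134, 0],
    [0.096, -0.424, -0.134, 0]
  ]
}}

```text
time: 17.8
tool_pos: [0.4736, -0.1894, 0.2187]
ee_rot: [3.142, -0.003, 3.063]
wrist_force: [-0.0, 0.7, 0.1]
width: 0.0659
finger_force: 29.9
```

Call:
{"fn": "arm_command", "kwargs": {
  "targets": [
    [0, 0, -0.03, 0],
    [0, 0, -0.062, 0],
    [-0.03, 0.002, -0.058, 0],
    [-0.06, 0.004, -0.052, 0],
    [-0.09, 0.006, -0.044, 0],
    [-0.112, 0.007, -0.042, 0],
    [-0.112, 0.007, -0.042, 0]
  ]
}}

```text
time: 18.38
tool_pos: [0.4182, -0.1818, 0.2015]
ee_rot: [-3.14, 0.005, 3.068]
wrist_force: [2.0, 0.0, 3.7]
width: 0.0658
finger_force: 30.0
```

```bash
python3 - <<'E'
from h import *
T=wpose();w=snap('wrist','w14.png');print(T[:3,3]);prof(T,w);print([int(x) for x in w[::8,252].max(1)])
E
```

```text
[ 0.41816312 -0.18182897  0.20149242]
180 192 312 [-34.4 -20.9]
196 189 315 [-28.7  -9.9]
212 186 318 [-23.5   0. ]
228 182 321 [-19.2  10.2]
244 179 324 [-14.9  18.4]
260 176 328 [-11.4  26.9]
276 170 335 [-10.8  39.2]
292 183 320 [11.1 16.8]
308 188 316 [25.5  9.1]
324 192 312 [41.   1.6]
[226, 228, 231, 229, 228, 228, 230, 230, 228, 232, 229, 229, 224, 230, 146, 148, 144, 143, 140, 141, 94, 95, 77, 38, 34, 33, 32, 31, 29, 29, 29, 28, 28, 29, 29, 29, 31, 32, 40, 47, 48, 80, 92, 101, 105, 103, 205, 161]
```

Call:
{"fn": "arm_command", "kwargs": {
  "targets": [
    [-0.032, 0.002, -0.008, 0],
    [-0.064, 0.004, -0.02, 0],
    [-0.09, 0.006, -0.036, 0],
    [-0.114, 0.008, -0.054, 0],
    [-0.135, 0.009, -0.08, 0],
    [-0.152, 0.01, -0.106, 0],
    [-0.152, 0.01, -0.106, 0],
    [-0.152, 0.01, -0.106, 0]
  ]
}}

```text
time: 19.1
tool_pos: [0.341, -0.1762, 0.1461]
ee_rot: [3.141, -0.002, 3.068]
wrist_force: [1.1, -0.4, -1.7]
width: 0.0659
finger_force: 30.0
```

```bash
python3 - <<'E'
from h import *
T=wpose();w=snap('wrist','w15.png');print(T[:3,3]);prof(T,w);print([int(x) for x in w[::8,252].max(1)])
E
```

```text
[ 0.34102929 -0.17621361  0.14606103]
260 176 328 [-11.2  27. ]
276 169 335 [-11.1  40. ]
292 161 342 [-11.4  51.6]
308 159 344 [-7.5 55.5]
324 160 330 [ 5. 48.]
372 186 331 [40.8 34.7]
[194, 199, 201, 204, 210, 200, 203, 209, 199, 202, 205, 198, 207, 195, 198, 119, 122, 119, 123, 126, 127, 119, 120, 116, 120, 127, 123, 121, 118, 120, 65, 45, 42, 39, 38, 38, 36, 36, 36, 36, 36, 63, 73, 77, 78, 73, 61, 62]
```

Call:
{"fn": "arm_command", "kwargs": {
  "targets": [
    [-0.02, 0, 0.04, 0],
    [-0.02, 0.02, 0.12, 0],
    [0, 0.06, 0.18, 0],
    [0.03, 0.12, 0.2, 0],
    [0.06, 0.19, 0.2, 0],
    [0.09, 0.26, 0.2, 0],
    [0.12, 0.33, 0.2, 0],
    [0.14, 0.4, 0.2, 0]
  ]
}}

```text
time: 19.82
tool_pos: [0.4128, 0.0255, 0.2461]
ee_rot: [-3.142, -0.001, 3.07]
wrist_force: [-0.0, 0.7, -0.8]
width: 0.0657
finger_force: 30.0
```

Call:
{"fn": "arm_command", "kwargs": {
  "targets": [
    [0.02, 0.08, 0, 0],
    [0.04, 0.16, 0, 0],
    [0.06, 0.24, 0, 0],
    [0.08, 0.31, 0, 0],
    [0.1, 0.38, 0, 0],
    [0.12, 0.44, 0, 0],
    [0.138, 0.49, 0, 0],
    [0.138, 0.49, 0, 0]
  ]
}}

```text
time: 20.48
tool_pos: [0.4813, 0.273, 0.244]
ee_rot: [3.142, -0.004, 3.074]
wrist_force: [-0.3, -0.9, -0.5]
width: 0.0658
finger_force: 30.0
```

```bash
python3 - <<'E'
from h import *
T=wpose();w=snap('wrist','w16.png');print(T[:3,3]);prof(T,w)
# side-view silhouette of the tub: dark blob near grasp
s=snap('side','side16.png');u,v=proj('side',T[:3,3]+[0,0,.019]);print('pivot px',u,v)
u,v=int(u),int(v);c=s[v-32:v+34,u-40:u+40].max(2)
for row in c[::2]: print(''.join(' .:-=+*#%@'[min(9,int(x)//26)] for x in row))
E
```

```text
[0.48130635 0.2729832  0.24404423]
260 176 328 [-11.2  27. ]
276 169 335 [-11.1  40. ]
292 162 342 [-11.  51.]
308 159 344 [-7.5 55.5]
324 174 330 [12.8 37.9]
372 187 331 [41.7 33.7]
pivot px 239.62732806076457 79.0347344983402
---=----==-==------------------===+======+++=+===-----==========+**+=:...::-=---
==-==========================--:::::::::::::::::::--==++++++=+=+++++-:....:-====
++==++++++++++++++++++++++++==-:::::::::::::::::::-=+++***++++++++++-:....:-====
++++++++*+++++++++++++++++=--::::::::::::::::::::::--=+++++++++*++++=-:...::-===
+++**+++++*+++*+++++++++++-:::::::::::::::::::::::::-=++++==+++++++++-:....::---
+++++*++++++*++++++++++++=-::::::::::::::::::::::::::----:::-=+++++++=:....:::-:
+***+++*****+***+++++++++=-:.::::::::::::::::::::::::.......:-=+++*++=-....::---
++***+*********+++++++++++=-::::::::::::::::::::::::-::......:-=++*++=-:...::-==
++**+***++*+**+*++++++++++++==========================::......:-=+++++-:....:-==
#***++++***+*****++*+++++++++===++++++++++++++++===+==:........:-=++++=:....:--=
@%#*+***********+******+++++==-==++++++++++++++==--==-:.......
[... 1100 characters left out ...]
+++++++++++++++++========-----::::::::::::...::::...
+++++++==================+++++++++++++++**++++++++++++++++++++++=======-----:...
++++++++====================+++++++++++++++++++++++++++++++*+******+*++++++=::..
+++++++++===================++++++++++++++++++++++++**++++**+++++*********+=-:..
======+++++========-------==++++++++++++++++++++++++++++++*++*++**********++-:..
==================--------==+++++++++++++++++++++++++++++++++++*+**+****+**+=-::
===========----------------=++++++++++++++++++++++++++*+*+++++**************++++
===========---------------==+++++++++++++++++++++++++++*++++++*+++++**+*+******+
===========----------------==++++++++++++++++++++++*+++++++++++++*+***+*++*****+
```

Call:
{"fn": "arm_command", "kwargs": {
  "targets": [
    [0, 0, -0.08, 0],
    [0, 0, -0.16, 0],
    [0, 0, -0.24, 0],
    [0, 0, -0.3, 0],
    [0, 0, -0.35, 0],
    [0, 0, -0.38, 0],
    [0, 0, -0.39, 0],
    [0, 0, -0.39, 0]
  ]
}}

```text
time: 21.25
tool_pos: [0.4798, 0.267, 0.05]
ee_rot: [-3.14, -0.003, 3.068]
wrist_force: [1.0, -0.2, -1.1]
width: 0.0662
finger_force: 30.0
```

Call:
{"fn": "arm_command", "kwargs": {
  "targets": [
    [0, 0, -0.01, 0],
    [0, 0, -0.02, 0],
    [0, 0, -0.03, 0],
    [0, 0, -0.03, 0],
    [0, 0, -0.03, 0]
  ]
}}

```text
time: 21.67
tool_pos: [0.4811, 0.2685, 0.0367]
ee_rot: [3.141, 0.0, 3.069]
wrist_force: [-0.4, 0.0, -1.2]
width: 0.0657
finger_force: 30.0
```

Call:
{"fn": "arm_command", "kwargs": {
  "targets": [
    [0, 0, -0.01, 0],
    [0, 0, -0.02, 0],
    [0, 0, -0.026, 0],
    [0, 0, -0.026, 0],
    [0, 0, -0.026, 0]
  ]
}}

```text
time: 22.08
tool_pos: [0.4807, 0.2684, 0.023]
ee_rot: [-3.141, -0.001, 3.069]
wrist_force: [-0.5, 0.2, -0.1]
width: 0.0661
finger_force: 30.0
```

```bash
cat >> h.py <<'E'
def asc(n,p,a=32,b=34,c=40,d=40,fn='x.png'):
    s=snap(n,fn);u,v=map(int,proj(n,p));print(u,v);q=s[max(0,v-a):v+b,u-c:u+d].max(2)
    for row in q[::2]: print(''.join(' .:-=+*#%@'[min(9,int(x)//26)] for x in row))
E
python3 - <<'E'
from h import *
T=wpose();print(T[:3,3]);asc('side',T[:3,3]+[0,0,.019],fn='side17.png')
E
```

```text
[0.48069034 0.26842809 0.0230184 ]
240 140
====================--=====+++====+++++++++++++======+++******++***************+
============================++===++++++++++++++==---=++++*+++***+***************
======================---===++===+++++++++++++++=--=+++++*++++**********++******
===================-=-=====++++==+++++++++++++++=-=+++++*+****+**+++*+++***+****
=========================++++++==+++++++++++++++=-=+++++********++*+************
+=======================+++++++=--------=-===-----=+**++++++*+******************
*+++++===============+++++++++==-::::::::::::::::-=+++==--=+++**+*+****+********
*+***+++++++========++++++++=--:::::::::::::::::::---::::::-++**********++******
+**********+++++++++++++===--::::::::::::::::::::::::.::::::-+++****************
***********+++++++====-------::::::::::::::::::::::::::::::::-=+****************
****++++++++=====-----------::::::--::::::::--:::::::::::::.::-=+***************
+++++=====-------------------:::::::::::::::::::::::::::::..:::-=++*************
==------------====---------=========================-:::::..:.:::=++************
----
[... 915 characters left out ...]
--------------------======+++++=================+++*
--====++**##**++++++++++++=--------------------=++++***++=====================++
=+++**###**+++++++++++++++=--------------------==+***++=====================++++
***##**+++++++++++++++++++=====================++**+======================++*+++
***+++++++*+++++++++*+++++++++++++++++++++++++**++======================+***+===
++++++++++**++++++*++++++++++++++**+++++++**++++=================++===+**++=====
++**+*+++***+++++++***++++++++++++++**+++***++++==============+********++=======
*****+*++++++++++++++++++++++++++++****++**+++++++++=======++***##***+==========
*******++*+++++++++**+++++*++++****+***+*****+++++++++===++***##***+============
```

Call:
{"fn": "arm_command", "kwargs": {
  "targets": [
    [0, 0, -0.008, 0],
    [0, 0, -0.016, 0],
    [0, 0, -0.024, 0],
    [0, 0, -0.024, 0],
    [0, 0, -0.024, 0]
  ]
}}

```text
time: 22.55
tool_pos: [0.4809, 0.2689, 0.0119]
ee_rot: [3.141, 0.0, 3.07]
wrist_force: [-2.1, 0.6, 3.1]
width: 0.0661
finger_force: 30.0
```

```bash
python3 - <<'E'
from h import *
T=wpose();print(T[:3,3]);w=snap('wrist','w18.png');prof(T,w)
asc('top',T[:3,3]+[.02,0,.019],fn='top18.png')
E
```

```text
[0.48093639 0.26886339 0.01193961]
260 176 328 [-11.3  26.9]
276 169 335 [-11.2  39.9]
292 162 342 [-11.1  50.9]
308 159 344 [-7.5 55.5]
324 173 331 [11.6 39.5]
372 171 333 [27.9 47.9]
170 202
=---------:--------::::..::=+++++++++++++=++=++++++++=+++++++++++++++==+++++=+++
----------:-----------:....:==++++++++++++++++++==++==+++++++++=+++=++++++++++=-
-----------:----------::....:-=+++++=++++++++==+=++++=++++++++++=+++++++++++=---
-----------------------:......-=++++=++++++++++=+=+++++++=++++++++++++++++=-----
------------:-----------:......-=++=======+======+=+==+=+++++++=+=++++++==------
----------------------:--::::..:=-:......::::::::--------===++++=++++++-------=+
-----------=-----------:--:.......  ................... .====++++++++=------=+**
----------===-----------::-:....... .................  ..==++=+=+**+=-----=++***
---=-==-==-===----------:::::.... ..................   .:==+++++++++++=-=+******
-==--=-===---------------:::::..................... .  .:=+++++++++=++++********
-=--=-=-------------------::::::...-+***+=:.......     .-=+++++++=----=+********
----------------
[... 1065 characters left out ...]
-------:::.:..:::::::::.::::::::::::====+++=++++++++
------------------------------------:::::::::::::::.::::::::::--===++++++++++=++
-------------------------------------::::.::::------------------=++=++=+++=+++++
-------------------------------------::::.::::------------------=++++++=++++++++
--------------------------------------:::::::::----------------==+=++++=++++==++
---------------------------------------::::::::-=======------===+=++++++=+=+++++
---------------------------------------:::::::::==++===+===+=++=+===+==+++++++++
=--------------------------====---------::.:::::-==++==++==++=+=+++++++++==++=++
=---------------------===++++++=---------:.::::::-=+=+=+++++====++=+++++++=++===
```

Call:
{"fn": "arm_command", "kwargs": {
  "targets": [
    [0, 0, 0, 0],
    [0, 0, 0, 0],
    [0, 0, 0, 0],
    [0, 0, 0, 0],
    [0, 0, 0.05, 0],
    [0, 0, 0.12, 0],
    [0, 0, 0.2, 0],
    [0, 0, 0.28, 0]
  ],
  "claw": 0
}}

```text
time: 23.32
tool_pos: [0.4804, 0.2681, 0.152]
ee_rot: [-3.141, -0.002, 3.069]
wrist_force: [1.3, 0.4, -0.2]
width: 0.0941
finger_force: 0.0
```

Call:
{"fn": "arm_command", "kwargs": {
  "targets": [
    [-0.05, -0.04, 0.08, 0],
    [-0.1, -0.1, 0.14, 0],
    [-0.12, -0.18, 0.14, 0],
    [-0.12, -0.26, 0.14, 0],
    [-0.12, -0.34, 0.14, 0],
    [-0.12, -0.34, 0.14, 0]
  ]
}}

```text
time: 23.82
tool_pos: [0.4208, 0.0939, 0.2224]
ee_rot: [-3.139, 0.003, 3.064]
wrist_force: [0.2, -0.1, -0.3]
width: 0.0939
finger_force: 0.0
```

```bash
python3 - <<'E'
from h import *
T=wpose();print(T[:3,3]);
asc('top',[.50,.27,.03],a=26,b=26,fn='top19.png');asc('side',[.50,.27,.03],a=30,b=24,fn='side19.png')
t=cv2.imread('pics/top19.png');m=((t.max(2)<45)*255).astype(np.uint8);m[:,:140]=0;m[:,200:]=0;m[:150]=0;m[225:]=0
c=max(cv2.findContours(m,0,1)[0],key=cv2.contourArea);print(cv2.contourArea(c),cv2.approxPolyDP(c,2,True)[:,0].tolist())
E
```

```text
[0.42083568 0.09391976 0.22239953]
169 203
+++++==+++++++++++++++++++++++++++=+++++=+=++++==+==++++++==++=+=+++++++++=-----
+++++++++++++++++=++++++=++=++++++=-::::--------============++=++==+++++=-------
+++++==++++++++++=+++=+++++++++++=:.  ....................====+++++=+++=-------=
++++++++++++++++=+++=+++=++++===-:..................... ..-=======--=--::::::::-
+==+=+++++++++=++=++++++++==--::::::::::::.:::::::::::::::::-:::::::::::-::::---
+++++=+++++++++++=++++++++=----::----:::::::::::-:::--:-:--:--------------------
++++=+++++++++=+=+++===++=----------::::::--------------------------------------
+=++++=+=++=+=+++++=++=+==----------::::----------------------------------------
=+==+++++==+++=+++++=====-----------::::----------------------------------------
====+++++++=++=++==+====------------:::-----------------------------------------
++==+++=+++++==+++=+====------------:::-----------------------------------------
==+=+==+===++===+++++===------------:::-----------------------------------------
=++++=+=+=+++=+=++=+===-------------:::-----------------------------------------
+=++
[... 2585 characters left out ...]
+***++++++
+++++++++++++++++++++++++++++=---:::.:.:.::::::::.::::-=++++===--=++++++++***++*
+++++++==+++++++++++++++++++==-----:::::.::::.:..:::-=++++=======++++++++++*+++*
--------========++++++++++++====-----::.::::::::::-=++++===========+++++++**+***
-----=========-======++++++++++++=====---:------=++++==================++******+
-=========-----------=+++++++++++++++++++++++++**++=====================++***+**
======---------------=+++++++++++++++++++++****+======================++++++++**
===-----------------==++++++++++++++++++****++======================+++++===+++*
---------------------=++++++++++++++++****++======================+**++=====+++*
52.0 [[164, 181], [171, 184], [185, 183]]
```

Call:
{"fn": "arm_command", "kwargs": {
  "targets": [
    [0.02, -0.08, 0.06, 0],
    [0.03, -0.16, 0.08, 0],
    [0.04, -0.24, 0.1, 0],
    [0.05, -0.32, 0.1, 0],
    [0.06, -0.4, 0.1, 0],
    [0.06, -0.48, 0.1, 0],
    [0.06, -0.552, 0.1, 0],
    [0.06, -0.552, 0.1, 0]
  ]
}}

```text
time: 24.58
tool_pos: [0.4515, -0.1822, 0.2696]
ee_rot: [-3.14, -0.003, 3.063]
wrist_force: [0.7, -0.2, -0.4]
width: 0.094
finger_force: 0.0
```

```bash
python3 - <<'E'
from h import *
T=wpose();print(T[:3,3]);w=snap('wrist','w20.png')
u,v=map(int,wproj(T,np.array([.48,-.182,.06])));print(u,v)
q=w[v-60:v+60,u-60:u+60].max(2)
for row in q[::3]: print(''.join(' .:-=+*#%@'[min(9,int(x)//26)] for x in row[::1]))
asc('top',[.50,.27,.03],a=26,b=26,fn='top20.png')
E
```

```text
[ 0.45151009 -0.18221153  0.26964902]
254 186
**********************+++++=-::::::::::::::::::::::::::::::::::::::::::::::::::...........:..::-------------------------
************************+-:::::::::::::::::::::::::::::::::::::::::::::::::::::....::.:..:......::----------------------
******+++********+++**=-:::::::::::::::::::::::::::::::::::::::::::::::::::::::.....:.::::.::.:....::-------------------
******+++++*********=:::::::::::::::::::::::::::::::::::::::::::::::::::::::::::.....:::::::::::::::::------------------
********************=-::::::::::::::::::::::::::::::::::::::::::::::::::::::::::::..::::::::::::::::::------------------
+*******************=-::::::::::::::::::::::::::::::----==========-----::::::::::::.::::::::::::::::::------------------
**********+*********+-:::::::::::::::::=++*****************************************=::::::::::::::::::------------------
*+*************++====-:::::-----------+*********************************************+++++++++++==-----======------------
**#%%%%%%%%%%%#*++++++++++++++++++++++++++++++++++++++++++++++++++++++++++++++++++++++
[... 5199 characters left out ...]
........................ .=+++++++++++++++++++++++++
+++++++++++++++++++++++++++-:................. .... .-=+++++++++++++++++++++++++
+++++++++++++++++++++++++++=::......................-=++++++++++++++++++++++++++
+++++++++++++++++++++++++++++=----------:::::::::::-=+++++++++++++++++++++++++++
++++++++++++++++++++++++++++++++================---=++++++++++++++++++++++++++++
++++++++++++++++++++++++++++++++++++++++++++++++++++++++++++++++++++++++++++++++
++++++++++++++++++++++++++++++++++++++++++++++++++++++++++++++++++++++++++++++++
++++++++++++++++++++++++++++++++++++++++++++++++++++++++++++++++++++++++++++++++
++++++++++++++++++++++++++++++++++++++++++++++++++++++++++++++++++++++++++++++++
```

```bash
python3 - <<'E'
from h import *
t=cv2.imread('pics/top20.png');m=((t.max(2)<70)*255).astype(np.uint8);m[:,:145]=0;m[:,200:]=0;m[:170]=0;m[230:]=0
c=max(cv2.findContours(m,0,1)[0],key=cv2.contourArea);a=cv2.approxPolyDP(c,2,True)[:,0];print(cv2.contourArea(c),a.tolist())
for p in a: print(p,onz('top',*map(float,p),.0475).round(4),onz('top',*map(float,p),.0867).round(4),onz('top',*map(float,p),.0).round(4))
s=cv2.imread('pics/side19.png');m=((s.max(2)<75)*255).astype(np.uint8);m[:,:230]=0;m[:,285:]=0;m[:115]=0;m[175:]=0
c=max(cv2.findContours(m,0,1)[0],key=cv2.contourArea);print('side',cv2.approxPolyDP(c,2,True)[:,0].tolist())
w=cv2.imread('pics/w20.png');q=w[165:222,210:300]
hs=cv2.cvtColor(q,cv2.COLOR_BGR2HSV);print('sat max',hs[...,1].max())
E
```

```text
942.0 [[164, 180], [156, 191], [157, 214], [179, 217], [184, 206], [186, 181]]
[164 180] [0.5643 0.2842] [0.5568 0.274 ] [0.5735 0.2965]
[156 191] [0.5329 0.3056] [0.5265 0.2947] [0.5406 0.3189]
[157 214] [0.4678 0.3003] [0.4638 0.2895] [0.4726 0.3133]
[179 217] [0.4591 0.2384] [0.4554 0.2299] [0.4635 0.2487]
[184 206] [0.4899 0.2253] [0.4851 0.2173] [0.4957 0.235 ]
[186 181] [0.5611 0.2216] [0.5536 0.2137] [0.5701 0.2312]
side [[255, 124], [237, 132], [236, 146], [244, 155], [253, 155], [264, 146], [270, 148], [269, 141]]
sat max 18
```

Call:
{"fn": "arm_command", "kwargs": {
  "targets": [
    [0, 0.08, 0, 0],
    [0, 0.16, 0, 0],
    [0.01, 0.24, 0, 0],
    [0.01, 0.32, 0, 0],
    [0.02, 0.4, 0, 0],
    [0.02, 0.48, 0, 0],
    [0.025, 0.56, 0, 0],
    [0.03, 0.64, 0, 0]
  ],
  "claw": 1
}}

```text
time: 25.35
tool_pos: [0.4645, 0.1474, 0.2718]
ee_rot: [3.14, 0.0, 3.074]
wrist_force: [0.7, -0.9, -0.6]
width: 0.0444
finger_force: 0.0
```

Call:
{"fn": "arm_command", "kwargs": {
  "targets": [
    [0, 0.08, 0, 0],
    [0, 0.16, -0.04, 0],
    [0, 0.22, -0.12, 0],
    [0, 0.26, -0.2, 0],
    [0, 0.26, -0.28, 0],
    [0, 0.26, -0.34, 0],
    [0, 0.26, -0.37, 0],
    [0, 0.26, -0.37, 0]
  ]
}}

```text
time: 26.02
tool_pos: [0.4603, 0.2738, 0.0805]
ee_rot: [-3.137, -0.011, 3.074]
wrist_force: [-1.4, 0.5, 0.1]
width: 0.0006
finger_force: 0.0
```

Call:
{"fn": "arm_command", "kwargs": {
  "targets": [
    [0, -0.016, -0.03, 0],
    [0, -0.016, -0.06, 0],
    [0, -0.016, -0.075, 0],
    [-0.008, -0.016, -0.085, 0],
    [-0.018, -0.016, -0.096, 0],
    [-0.028, -0.016, -0.108, 0],
    [-0.038, -0.016, -0.12, 0],
    [-0.046, -0.016, -0.135, 0]
  ]
}}

```text
time: 26.68
tool_pos: [0.444, 0.2673, 0.0229]
ee_rot: [3.137, 0.006, 3.072]
wrist_force: [0.6, -0.2, 0.2]
width: 0.0005
finger_force: 0.2
```

Call:
{"fn": "arm_command", "kwargs": {
  "targets": [
    [0, 0, 0, 0],
    [-0.02, 0, 0.02, 0],
    [-0.06, 0, 0.08, 0],
    [-0.1, 0, 0.16, 0],
    [-0.1, 0, 0.24, 0],
    [-0.1, 0, 0.32, 0],
    [-0.1, 0, 0.4, 0],
    [-0.1, 0, 0.4, 0]
  ]
}}

```text
time: 27.35
tool_pos: [0.3967, 0.2669, 0.2292]
ee_rot: [3.132, 0.015, 3.07]
wrist_force: [1.0, 1.0, 0.5]
width: 0.0003
finger_force: 0.0
```

```bash
python3 - <<'E'
from h import *
T=wpose();print(T[:3,3])
asc('side',[.48,.27,.03],a=30,b=24,fn='side21.png');asc('top',[.48,.27,.03],a=34,b=26,fn='top21.png')
w=snap('wrist','w21.png');q=w.max(2)[::8,::4]
for r in q: print(''.join(' .:-=+*#%@'[min(9,int(x)//26)] for x in r))
E
```

```text
[0.39673326 0.26691295 0.22915303]
240 142
------====----------==--====++++++++++++++++++*+*+++*++++++*++*++*+++*++++****++
-----====-----------=--====+++++++++++++++++++**++++++++++++**+*+++++*++*+++++++
-----------------------==++++++++++++++++++++++++++++++++*+++++++++++++++**+*++*
---------------------===++++++++++++++++++++++++++*+*++++*+++++++++*++++*+++++*+
-------------------===++++++++++++++++++++++++++++++**++*+++++++++*++++++++***+*
------------------==++++++++++++++++++++++++++++++++++++++++*++*+******+++****+*
-----------------=++++++++++++++++++++===========+===========++++++++++++*****++
----------==---==++++++++++++++=-::::::::::::::::::::::::::::---=++++*********++
---------------=+++++++++++++++=-:.......:.:..........:.:.::::::=++**++*********
---------------=+++*+++++++++++=-:.......:.......:...:..:.::::::=++**+*****+****
---------------=+++**+*++++++++=-:.................:..::::....::-=+++++*********
----------------==+++++++++++++=-:...........:...::...:::::.::::-=++************
-----------------==+++***++++++=-:.........:....:.::::::.:::..::-=++++**+*******
----
[... 9059 characters left out ...]
..................:::::::::::::::::::::::::::::::::::::
::::================----------:-:::..........................+-:=-..........................::::-----:::::::::::::::::::::::::::
:::::::--------++++=-----------:-:::.........................+-:=-.........................:::::-:----::::::::::::::::::::::::::
:::::::::::::::::::::::::::::::::::-.........................+-:=:.........................+::::::::::::::::::::::::::::::::::::
=@@@::+################*###########+.........................++*+-.........................**###*#*###**-.....::....*+-.......==
=%@-::##*########*#*####*###########.........................=+#+:.........................#######*#####............::::--=..===
```

```bash
python3 - <<'E'
from h import *
w=cv2.imread('pics/w20.png');q=w[168:220,218:296]
c=q.max(2).astype(int);L='0123456789ABCDEFGHIJKLMNOPQRSTUVWXYZ'
for r in c: print(''.join(L[min(35,max(0,(x-40)//6))] for x in r))
E
```

```text
IGD97999999999ELMMMMMMMNMNMNMMMMMMMMMMMMMMMMMMMMMMMMMMMMMMMMMMLHEEEED97BCCCCCC
IGEA7999999999CLMMMMMMMMMMMMMMMMMMMMHFFFFFFFKMMMMMMHFFFFFFFFFEEA9999977BCCCCCC
HGEA7899999999CKMMMMMMMMNMMMMMMMMMMMD9999999DGLMMHFA9999999999999999877BDCCCCD
HGEA7899999999AKMNMMMMMMMMMMMMMMMMKHDBCDCA999CHJLD999999999999999999877BDCCCCC
HGEA78999999999KMMNMMKGFFFILMMMMMLGBA99AABBA9BCGLFA99999999999999999978GJHDCCD
HHFA7899A999999JMNMMMKC999CELMMJGEA7777778ABA99BEC999999999999999999969IMLJIFD
HIGB78999999999IMMMMHEA99999IMMHA7779A877779A999999A9999999999999999869JMMLLIE
HHGB78999999999IMNNHB9999999DFJE8ABCEFEEEC879999BDFFEB98889999999999979JMMLLIE
HHHD88999999999GMNLD9999999999CACFPUVWXWQIC979AEJLLJFA98878888899999869JMMLLKK
HHIE88999999999FLJFB99999999998BKUYZZZZZYWRG87DMPPNICAA998888889AAA9869JMMLLLM
HIIF889AA999A99FLGB999A99999A9CNWZZZZZZZZZYSFBMRSRMFCCBBBAA99ACFGGIGB79JMMLLMM
HIIF989AA9999A9CFCBBBA9999999BKXZZZZZZZZZZZYPMTUURJEDDDCCCBBBGJKMOQPMEAJMMLLMM
HIIF989AA9999999ACFFEDBA99999ESYZZZZZZZZZZZZWUVVVPHFEEEDDDDDGMOPRSSSRMDKMMLLMN
IIIF989A9A99AA9ACHKIGGECA9A99IXZZZZZZZZZZZZZYWVVVMGFFFFEEEEGNQRTSSSSRQHKM
[... 2307 characters left out ...]
AAAAAAAAAAAAAAAAAAAAAABSYZZYYYZZYYYYYYWIAAAAAAAAAAAAAA9AAA88GMMMMMMN
HHIIHA89AAAAAAAAAAAAAAAAAAAAAAAAALYZZYYYYYYYYYYYSEAAAAAA9AAAAAAAAAA987FMMMMMNN
HHHIHA89AAAA999999999A99999999999DVYZYYYYYYYYYYXMA99999999999998999977GMMMMMMN
HHHIHA7888888888888888888888888888IVYYYYYYYYYYWPD888888888788778888778HMMMMMMN
HHIIHB87878877788777777777777777778HVYYYYYYYYXNB8777777777777777777777IMMMMMNN
HHHIIB888887877877877777777877777778GOSWXYWSPKB77777777777777777777777IMMMMMMN
HHHIIC88878888887787877887777877777779CIMOJC87777777777777777787777778HMMMMMNN
HHHIIC8888888888887777778778777777777777777777777777777777777778777778HMMMMMNN
HHHIIC8788787877877787877778878778877777778777777777777777777777777778HMMMMMMN
```

Call:
{"fn": "arm_command", "kwargs": {
  "targets": [
    [0.02, -0.08, 0.04, 0],
    [0.04, -0.16, 0.04, 0],
    [0.06, -0.24, 0.04, 0],
    [0.08, -0.32, 0.04, 0],
    [0.1, -0.4, 0.04, 0],
    [0.12, -0.48, 0.04, 0],
    [0.14, -0.56, 0.04, 0],
    [0.15, -0.64, 0.04, 0]
  ],
  "claw": 0
}}

```text
time: 28.17
tool_pos: [0.4675, -0.0572, 0.2359]
ee_rot: [3.14, -0.005, 3.069]
wrist_force: [1.2, -0.7, 0.2]
width: 0.0505
finger_force: 0.0
```

Call:
{"fn": "arm_command", "kwargs": {
  "targets": [
    [0.01, -0.08, -0.02, 0],
    [0.01, -0.15, -0.05, 0],
    [0.01, -0.2, -0.08, 0],
    [0.01, -0.2, -0.08, 0],
    [0.01, -0.2, -0.08, 0]
  ]
}}

```text
time: 28.58
tool_pos: [0.4713, -0.1557, 0.1951]
ee_rot: [3.138, -0.007, 3.066]
wrist_force: [0.3, 0.6, -0.3]
width: 0.0841
finger_force: 0.0
```

```bash
python3 - <<'E'
from h import *
T=wpose();print(T[:3,3]);w=snap('wrist','w22.png');u,v=map(int,wproj(T,np.array([.48,-.182,.05])));print(u,v)
c=w[v-34:v+36:1,u-50:u+50].max(2).astype(int);L='0123456789ABCDEFGHIJKLMNOPQRSTUVWXYZ'
for r in c[::2]: print(''.join(L[min(35,max(0,(x-40)//6))] for x in r))
E
```

```text
[ 0.4713276  -0.15567062  0.19511241]
225 187
LKLKKLLLJECCCCCCCCCCCCCCCCCCCCCCCCCCCCCBCCCCCCCCCCCCCCBCCBCCCBBCBBBBCCBCBBBBCBBBBBBBCCBCBBBCBBBBBBBB
LLLLLLLLLLLJECCCCCCCCCCCCCCCCCCCCCCCCCCCCCCCCCCCCCCCCCCCCCCCCCCCCCCCCCCCCCCCCCCCCCCCCCCCCCCCCCCCCCCC
LLLLLLLLLLLLJGDCCCCCCCCDCCCCCCCCDCCCCCCCCCCCCCCCCCCCCCCCCCCCCCCCCCCCCCCCCCCCCCCCCCCCCCCCCCCCCCCCCCCD
KKKKKKKKKKKKKJFDCCCCCCCCCCCCCBCCCCCCBCCCCCCCCCBCBBCBBBBBBCCCCCCCBCCCBBBBBCBBCBCBBBBBCBBBBBBBCCCCDDDD
KKKKKKKKKKKKKKKKIDCCCCCCCCCCCCCCCCCCCCCCCCCCCCCCCCCCCCCCCCCCCCCCCCCCCCCCCCCCCCCCCCCCCCCCCCCDCCCCDDDE
JJJHDCCBBBBBDDDDDDBAAABGLMMMMMMMMMMMMJDAAAAAAAAAAAAAAAAAAAAAAAAAAAAAAAAAAAAA9AAAAAAAAAA9AADDDDCCDDEE
JJJG966666669AAAAAAAAAAALOOOOOOOOOOOLKDAAAAAAAAAAAAAAAAAA9AAAA9AAAAA99AA9A99AA99A9AAA9AA9ADDDDCCDDDE
JJJH966666668AAAAAAAAAAALOOOOOOOOOOOGDBAAAAAAAAAAAAAAAAAAAA9AAAAA9AAAAAA9AAAAAAA9AAA99A9AADDDDCCDDEE
JJJJA66666668AAAAAAAAAAALOOOOOOOOOOOEAAAAAAAAAAAAAAAAAAA9AAAAAAAAAAAAAAAAAAAAAAAAAAA9AAAABDDDDDCDDDE
IJJJB76667668AAAAAAAAAAAKOOOOOOOOOOOE999AAAAAAAAAAAABBBAAAAAAAAAAAAAAA9AAAAAAAAAAAAAAAAAABDDDCCCDDDE
IJJJC766666689AAAAA9AAAAALOOOOOOOIGGFBAAAAA9
[... 1780 characters left out ...]
G97676DSYZYXSMKJJIHGFEDFHIHGECAAALNNNNNNME8BEGHKOPNJIGEA8778AAACIMNNNNNNNNNNNNMNNNNNOONNNNOOOO
IIIIJJIA766667DPWXXXVQKHFDHSVUSPMKIEDLNNNNNNNNHEHPXYZZZZZZZYXPGD979AAAKNNNNNNNNNNNMMNNNNNNOONNNNOOOO
IIIIJJJB76666669BHOSTTSSTWYYXXWVUQMMNNNNNNNNNMJRYZZZZZZZZZZZZZYQG98AAAKNNNNNNNNNNNNNNNNNNNOONNNNOOOO
IIIIIJJB76766669AAAABJPVXYYXXWVURNLNNNNNNNNNNMVZZZZZZZZZZZZZZZZZUJBAKNNNNNNNNNNNNNNNNNMMMNOONNNNOOOO
HIIIIJJC77667678AAAAAAAABDGIPQOMIGGGGGGGGFEDCIYZZZZZZZZZZZZZZZZZYODAAAAAAAGGGGGGGGGFEDCBAEMONNNNOOOO
IIIIIJJE87667668AAAAAAAAAAAAAAAAAAAAAAAAAAAAANZZZZZZZZZZZZZZZZZZZTFAAAAAAAAAAAAAAABAAAAAAEMONNNNOOOO
IIIIIJJE86667668AAAAAAAAAAAAAAAAAAAAAAAAAAAAABXZZZZZZZZZZZZZZZZZYMBAAAAAAAAAAAAAAAAAAAAAAEMONNNNOOOO
```

```bash
python3 - <<'E'
from h import *
# arm elsewhere: use top20/side21 etc. against the start pictures; report new bright low-saturation blobs
for n,l in(('top',['top13','top20','top21']),('side',['side13','side19','side21'])):
    z=cv2.imread(f'pics/{n}0.png').astype(int).max(2);acc=None
    for k in l:
        a=cv2.imread(f'pics/{k}.png').astype(int).max(2);d=(a-z>45)&(a>140);acc=d if acc is None else acc&d
    N,_,st,ce=cv2.connectedComponentsWithStats(acc.astype(np.uint8))
    print(n,[(int(st[i,4]),*ce[i].round(0).tolist()) for i in range(1,N) if st[i,4]>5])
    print('hopper px',proj(n,[.48,-.182,.05]))
# tub in side21/top21: brightest pixels inside
t=cv2.imread('pics/top21.png').max(2);m=((t<70)*255).astype(np.uint8);m[:,:145]=0;m[:,200:]=0;m[:170]=0;m[228:]=0
c=max(cv2.findContours(m,0,1)[0],key=cv2.contourArea);h=np.zeros_like(m);cv2.drawContours(h,[cv2.convexHull(c)],0,255,-1);h=cv2.erode(h,np.ones((5,5)))
print('tub max',t[h>0].max(),cv2.approxPolyDP(c,2,True)[:,0].tolist())
P=[onz('top',*map(float,p),.074).round(3).tolist() for p in cv2.approxPolyDP(c,2,True)[:,0]];print(P)
E
```

```text
top [(67, 307.0, 140.0), (156, 350.0, 150.0), (15, 369.0, 141.0), (115, 299.0, 154.0), (29, 362.0, 155.0), (6, 316.0, 164.0), (10, 356.0, 168.0), (7, 305.0, 185.0), (8, 339.0, 200.0), (9, 310.0, 212.0), (6, 309.0, 218.0)]
hopper px (np.float64(329.9900815886922), np.float64(208.68120061153667))
side [(1583, 119.0, 109.0), (413, 272.0, 130.0), (47, 2.0, 156.0), (669, 7.0, 196.0), (36, 98.0, 201.0), (10, 251.0, 216.0), (8, 322.0, 217.0), (109, 304.0, 238.0), (31, 326.0, 237.0), (253, 251.0, 255.0), (30, 274.0, 270.0), (628, 287.0, 287.0), (338, 323.0, 288.0), (93, 243.0, 287.0), (239, 265.0, 297.0), (10, 294.0, 314.0)]
hopper px (np.float64(248.7558425341893), np.float64(261.98453282879024))
tub max 113 [[158, 183], [155, 218], [163, 224], [160, 227], [153, 227], [168, 227], [169, 224], [176, 227], [175, 222], [183, 220], [180, 186]]
[[0.551, 0.294], [0.454, 0.298], [0.438, 0.276], [0.43, 0.283], [0.43, 0.302], [0.43, 0.262], [0.438, 0.259], [0.43, 0.24], [0.443, 0.243], [0.448, 0.222], [0.542, 0.232]]
```

```bash
python3 - <<'E'
from bench import robot
print(robot.get_obs()['wrist_force'],robot.get_obs()['time']);print(robot.close_job())
E
```

```text
[-0.24762605  0.2463681   0.21361319] 28.6333
the job is handed in; nothing more can be done
None
```

I turned the carousel two clicks until the empty pocket sat under the hopper, tipped the tub into the hopper, stood the empty tub upright on the bench, and handed the job in at 28.6 s. No loose capacitor showed on the bench or in the tub, but I could only make out four or five in the pocket, so all five being there is inferred rather than counted.

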